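# Load a solenoid into the laser-welding fixture

### The arm

A 6-joint arm with a two-finger parallel gripper is mounted at the origin on the work surface. World frame = base frame: x ahead of the robot, y to its left, z up, the work surface at z = 0. Lengths are in m, angles in degrees, forces in N, time in s.
With the tool pointing down it reaches from about 0.3 to 0.75 m from the base axis. Payload 8.5 kg.
Tool frame: the origin (TCP) lies between the finger pads; the fingertips stand ahead of it and the grasp point (between the pads) lies 8 mm behind it (env.tcp_to_tips is the z of the fingertips in the tool frame, in m); z points along the fingers, x is the direction in which the jaws open and shut, and the axes are right-handed (so a half turn about z gives the same grasp; the last joint's range is limited). The gripper opens to 85 mm and grips with 20 to 120 N. Pads are 22 mm wide; open, the fingers measure 114 mm over their backs; the gripper's body (76 mm by 85 mm) begins 54 mm behind the grasp point. The pads swing forward as they close: fully open they stand 13 mm farther back than shut.
Start: joints at [62.091, 21.807, 74.336, -0, 83.858, -12.336], TCP at [0.148, 0.53, 0.242] pointing down, gripper open.
Joint ranges: [-178.18, 178.18], [-50.72, 133.34], [12.68, 142.11], [-81.47, 261.47], [9.98, 163.14], [-165.26, 165.26]. Speed limits (degrees/s): [136.94, 136.94, 180, 180, 180, 180].

### API

Orientations are given as a 3x3 rotation matrix whose columns are the frame's x, y, z axes.
In Python, from rig import observe, viewer, env gives the robot as it stands.
- The arm moves only by the tool jog_arm, never from a script. Its arguments are lists of equal length, an entry for each row: "dr": the turn, a rotation vector about the tool's x, y, z in rad, a list of three; "slide": the shift along the tool's x, y, z in m, a list of three; "gripper": the opening, from -1 (shut) to 1 (fully open), so that 0 is half open. In form: {"dr": [[rx, ry, rz], ...], "slide": [[dx, dy, dz], ...], "gripper": [gripper, ...]}. A call has exactly 10 rows; each row shifts and turns the commanded pose from where the row before left it, along the tool's axes as they then stand; what a row does not reach is not made up. A row lasts 1/10 s, in which the tool goes at most 50 mm and 8.59 degrees, less where a joint would pass 70% of its speed; a pose out of reach is approached as far as the arm can. A call is refused whole if a number of a shift passes 0.05 or a number of a turn 0.15, either way. A call with a gripper value outside its range is refused whole. The fingers move at their own pace and stop on an object; "force" is the grip in N (left out, the last holds). Time passes only in rows, so rows that do not move let the fingers close, or fill a call up. It gives the time, the measured TCP pose, the force and the opening at its end, in the units of the state.
- observe(): the state, without advancing time (a new reading comes with each control period).
- viewer.get_image(name): name is "scene" or "top"; returns a dict with "pixels" (420x560x3 uint8, blue, green, red), "camera_matrix" (3x3 intrinsics, pixels), "dist_coeffs" ([k1, k2, p1, p2, k3] as OpenCV has them; the pictures are not rectified), "R" (3x3) and "t" (3): a world point X has camera coordinates R X + t. Camera axes: x right, y down, z forward; pixel columns grow to the right and rows downward; lengths in m; the calibration is good to about 2 mm. A picture is of the moment at which its call begins. There is no depth.
- env.close_job(): hands the job in, once; it reports no verdict.
The state is a dict: "time_s": time; "q": joint angles; "qvel": joint speeds; "joint_efforts": joint torques, N m; "position": TCP position; "tool_rot": TCP orientation; "ft_force": force on the tool from outside, world axes, zero at the start; "wrist_torque": the same for the moment, N m; "grip_width": finger opening in m.
Only numpy, scipy, OpenCV 4.12 (cv2) and the standard library are available. Lean on these libraries where they do the work, as an engineer would, in place of code of your own. Each camera call takes 0.05 s, during which the arm holds its last target.

### The job

Set up this solenoid for welding. Lift the heavy fixture plate by its nest block onto the machine bed: rest one edge of it on the bed first, tilted clearly (ten degrees or so), then pivot it down flat, square in the corner of the two stop bars and within about a centimetre of both. Then stand the open can in the plate's nest, put the coil upright into the can with its tube up, and close the can with the end cap, its hole over the tube and fully home on the rim; leave everything released and do not disturb the tin, the wash bottle or the hex key.

Things in the scene. Friction and masses are not known exactly. Their poses are not given: they have to be found in the camera images.
- seat (a point): Fixed machine bed: dark drilled steel plate 190 (x) x 214 (y) x 12 mm with two low stop bars (8 mm high, 12 wide) along its +x and +y edges. This point, on the bed's top face 12 mm above the table, is where the middle of the fixture plate's underside belongs (its edges then 5 mm clear of both stops). Axes are the bed's, z up; the bed's centre is 18 mm to -x and 15 mm to -y.
- plate_mid (a point): Loose heavy fixture plate (0.65 kg), aluminium, 120 (x) x 150 (y) x 10 mm; on its middle a square steel nest block 64 x 64 x 16 mm high, sides parallel to the plate's, with a round 53 mm bore down to the plate's top face, mouth chamfered. Point: plate middle, 13 mm above the underside, z up. Lift by two opposite faces of the block (10 to 26 mm above the underside).
- can_mid (a point): Loose open steel can, open end up: 46 mm outside, 48 mm high, wall 3 mm (bore 40 mm), floor 4 mm thick, 0.15 kg. Point: on its axis half-way up (24 mm above the underside), z up. Standing in the nest, its lower 16 mm are inside the block, so grip it by the upper part.
- coil_mid (a point): Loose solenoid coil, standing: copper winding on a black bobbin 34 mm in diameter, 30 mm high; from its middle a bare steel tube 14 mm in diameter stands up to 74 mm above the underside; 0.13 kg. Point: on its axis half-way up (37 mm above the underside), z up. Grip the tube's upper end: inside the can, the can's rim is 44 mm above the coil's underside.
- cap_mid (a point): Loose steel end cap, right way up, 26 mm high: spigot below (34 mm dia., 5 high; enters the can), flange (50 mm dia., 7 thick; rests on the can's rim), hub on top (34 mm dia., 14 high); a 22 mm hole goes right through. 0.12 kg. Point: on its axis, 13 mm above its underside, z up. Grip the hub. Fully home, this point is 56 mm above the can's underside.
- tin: Bystander: brass-coloured round tin 76 mm in diameter, 38 mm high, heaped with small turned parts; origin at the centre of its underside. Leave it alone.
- wash_bottle: Bystander: white bottle with a blue cap, 54 mm in diameter, 130 mm high; origin at the centre of its underside. Leave it alone.
- hex_key: Bystander: L-shaped hex key, dark steel, 10 mm thick, arms 120 and 45 mm, lying flat beyond the work; origin under the middle of its long arm, x along that arm. Leave it alone.
There are look-alikes about, which are no part of the job. Of the things shaped like the part that bears plate_mid, the aluminium one is meant. What is shaped like the part that bears can_mid but yellow is not meant.

How it is judged:
By the outcome, as a careful person would: the job done as asked, in the order asked, and still so for the second after the job is handed in, with the robot touching nothing.
It also fails if it takes over 96 s, if anything falls off the work surface, if the arm or the gripper's body presses on something with over 40 N, if the wrist force passes 120 N, or if a joint passes its speed limit or range.

## Working session

There is one attempt and no reset: what is moved stays moved. The work goes in short steps, Python scripts to look and compute and a tool call to move; the robot and the scene stay as the last step left them, time stands still between calls to the robot, and variables do not carry over. Pictures are saved under pics/ and viewed, and the job is handed in when it is done.

Besides the shell and the picture viewer there is one more tool, called after "Request:" as a command line: name --argument value ..., lists and objects as JSON in quotes. jog_arm: Moves the arm, as the interface text tells. Its arguments: {"type":"object","properties":{"dr":{"type":"array","items":{"type":"array","items":{"type":"number"}}},"slide":{"type":"array","items":{"type":"array","items":{"type":"number"}}},"gripper":{"type":"array","items":{"type":"number"}},"force":{"type":"number"}},"required":["dr","slide","gripper"]}

```bash
ls; mkdir -p pics; python3 - <<'E'
from rig import observe, viewer, env
import cv2,numpy as np
print(observe()); print(env.tcp_to_tips)
for n in ("scene","top"):
    d=viewer.get_image(n); cv2.imwrite(f"pics/{n}0.png",d["pixels"])
    np.savez(f"{n}_cam.npz",K=d["camera_matrix"],D=d["dist_coeffs"],R=d["R"],t=d["t"])
    print(n,d["camera_matrix"],d["dist_coeffs"],d["R"],d["t"], -np.array(d["R"]).T@d["t"])
E
```

```text
pics
{'time_s': 0.0, 'q': array([ 6.20896361e+01,  2.18429557e+01,  7.43858520e+01,  2.75730368e-04,
        8.38569351e+01, -1.23353988e+01]), 'qvel': array([-0.03239678,  0.15713003,  0.12607582,  0.02926222, -0.07974034,
        0.01432482]), 'joint_efforts': array([-7.64356118e-04, -4.48461306e+01, -2.31271255e+01, -1.67197850e-04,
        4.85403347e-03, -1.91817941e-05]), 'position': array([0.14754007, 0.52955566, 0.24168687]), 'tool_rot': array([[ 2.68498934e-01,  9.63279724e-01, -7.04721974e-04],
       [ 9.63278874e-01, -2.68499663e-01, -1.32018431e-03],
       [-1.46092439e-03, -3.24375710e-04, -9.99998880e-01]]), 'ft_force': array([-0.15724196,  0.37065628,  0.52409042]), 'wrist_torque': array([0.04874885, 0.0641747 , 0.02066   ]), 'grip_width': 0.08554637120652434}
0.011
scene [[504.52885733   0.         288.88609871]
 [  0.         504.52885733 211.68252944]
 [  0.           0.           1.        ]] [0.02139726 0.         0.         0.         0.        ] [[-0.41343852  0.91048387  0.0093654 ]
 [ 0.52755038  0.24791155 -0.81254567]
 [-0.74213152 -0.33099695 -0.58282229]] [ 0.25664603 -0.26177233  1.72835722] [1.52687381 0.40330529 0.79221955]
top [[411.94129845   0.         280.16255732]
 [  0.         411.94129845 208.20376697]
 [  0.           0.           1.        ]] [-0.10988314  0.          0.          0.          0.        ] [[ 0.01311314 -0.99991168 -0.00216246]
 [-0.99541531 -0.01284919 -0.09478005]
 [ 0.09474389  0.00339541 -0.99549589]] [-0.00633217  0.6183201   1.07388785] [ 0.51382402 -0.00203298  1.12764166]
```

View pics/scene0.png

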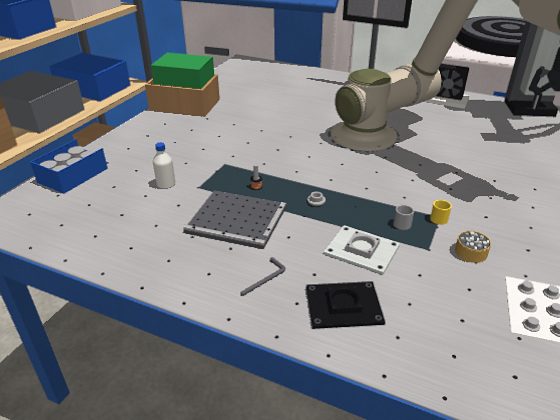

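View pics/top0.png

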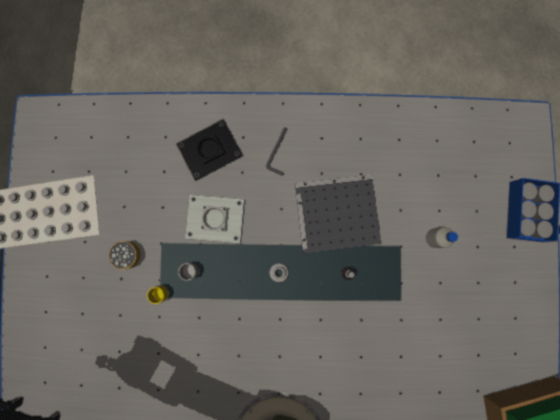

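The two plate candidates in the top view are the aluminium one at (215,218) and the black one at (209,149). I choose the aluminium. The two can candidates are the grey at (188,271) and the yellow at (157,294). I choose the grey. The bed is at (341,214), with its bright stop bars at the top (+x) and left (+y). The cap is at (279,272) and the coil at (349,272). Next, close crops.

```bash
cat > h.py <<'E'
import numpy as np, cv2
def cam(n):
    d=np.load(f"{n}_cam.npz"); return d["K"],d["D"],d["R"],d["t"]
def ray(n,uv):
    K,D,R,t=cam(n)
    p=cv2.undistortPoints(np.array(uv,float).reshape(-1,1,2),K,D).reshape(-1,2)
    return -R.T@t, (np.c_[p,np.ones(len(p))]@R)
def at(n,uv,z):
    c,d=ray(n,uv); z=np.broadcast_to(z,(len(d),)); return c+d*((z-c[2])/d[:,2])[:,None]
def proj(n,X):
    K,D,R,t=cam(n); r,_=cv2.Rodrigues(R)
    return cv2.projectPoints(np.array(X,float).reshape(-1,1,3),r,t,K,D)[0].reshape(-1,2)
def crop(src,x0,y0,w,h,s,out):
    im=cv2.imread(src)[y0:y0+h,x0:x0+w]
    im=cv2.resize(im,None,fx=s,fy=s,interpolation=cv2.INTER_CUBIC)
    for i in range(0,w,10):
        cv2.line(im,(i*s,0),(i*s,4 if i%50 else 12),(0,255,255),1)
        if i%20==0: cv2.putText(im,str(x0+i),(i*s,22),0,.4,(0,255,255),1)
    for i in range(0,h,10):
        cv2.line(im,(0,i*s),(4,i*s),(0,255,255),1)
        if i%20==0: cv2.putText(im,str(y0+i),(6,i*s+4),0,.4,(0,255,255),1)
    cv2.imwrite(out,im)
E
python3 - <<'E'
from h import *
crop("pics/top0.png",170,185,90,60,8,"pics/c1.png")
crop("pics/top0.png",285,165,110,95,6,"pics/c2.png")
crop("pics/top0.png",145,245,90,60,8,"pics/c3.png")
crop("pics/top0.png",260,245,110,55,7,"pics/c4.png")
E
```

```text
(no output)
```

View pics/c1.png

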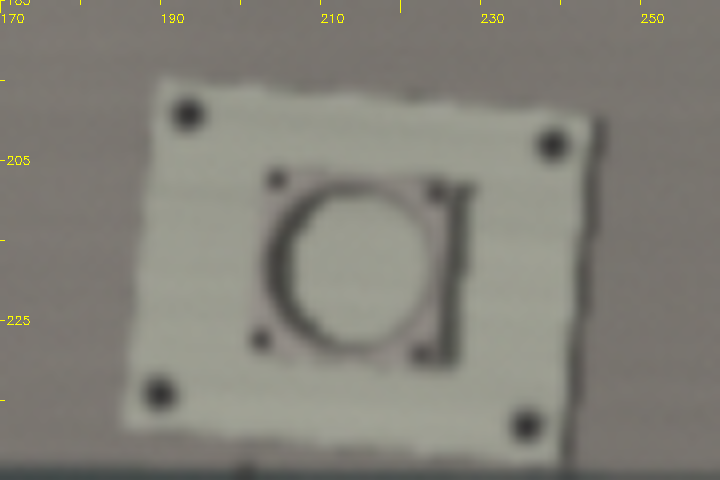

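View pics/c2.png

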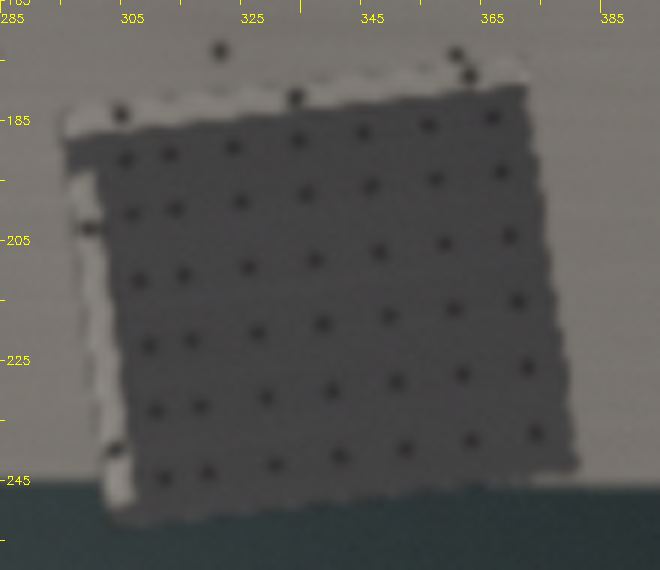

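View pics/c3.png

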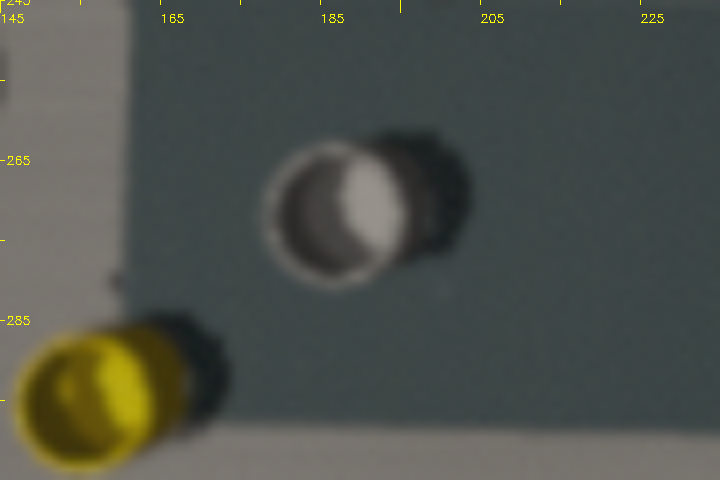

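View pics/c4.png

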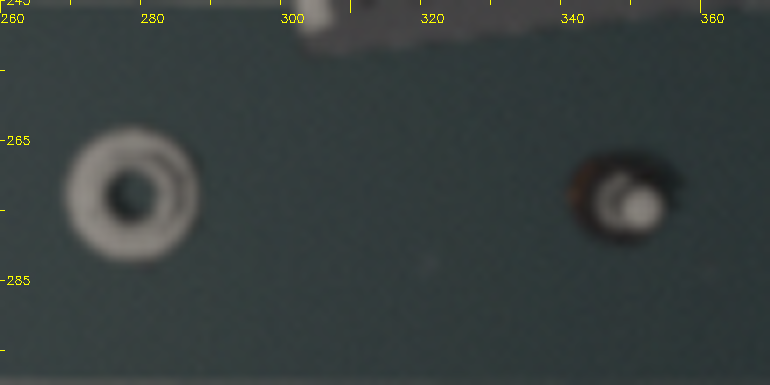

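```bash
python3 - <<'E'
from h import *
crop("pics/scene0.png",318,218,90,60,8,"pics/s1.png")
crop("pics/scene0.png",180,180,115,70,6,"pics/s2.png")
crop("pics/scene0.png",385,195,75,45,8,"pics/s3.png")
crop("pics/scene0.png",240,158,95,55,8,"pics/s4.png")
E
```

```text
(no output)
```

View pics/s1.png

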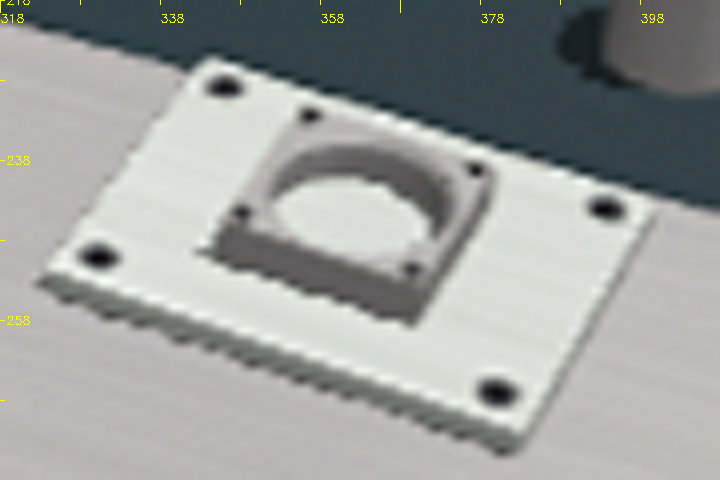

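View pics/s2.png

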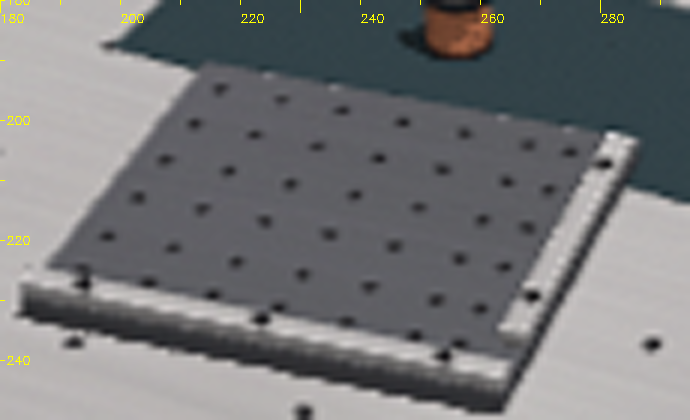

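View pics/s3.png

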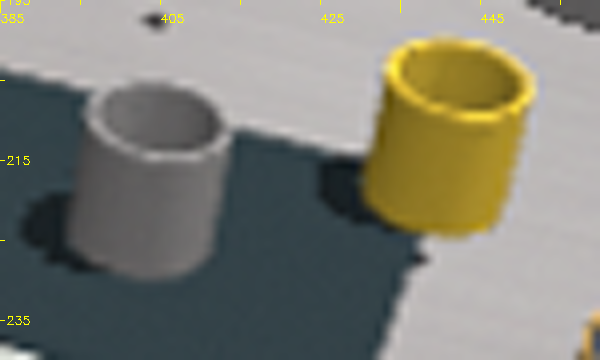

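View pics/s4.png

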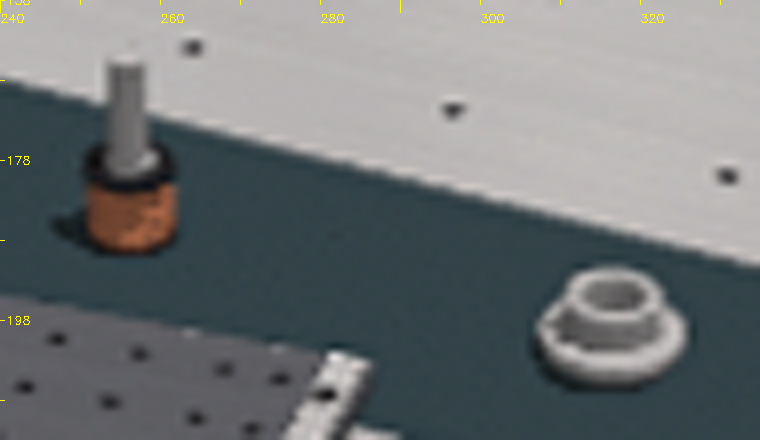

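```bash
cat > fit.py <<'E'
from h import *
from scipy.optimize import least_squares
def fit(obs,x0,yaw=True):
    # obs: list (cam,(u,v),(X,Y,Z local))
    def f(p):
        a=p[2] if yaw else 0; c,s=np.cos(a),np.sin(a)
        r=[]
        for n,uv,L in obs:
            X=[p[0]+c*L[0]-s*L[1],p[1]+s*L[0]+c*L[1],L[2]]
            e=proj(n,[X])[0]-uv
            r+=list(e*(2.6 if n=="top" else 2.6))
        return np.array(r)
    s=least_squares(f,x0,loss="soft_l1"); r=f(s.x).reshape(-1,2)
    return s.x,r
E
python3 - <<'E'
from fit import *
P=[("top",(189.56,194.56),(60,75,10)),("top",(243.56,199.31),(60,-75,10)),("top",(185.06,238.06),(-60,75,10)),("top",(239.8,242.3),(-60,-75,10)),
("scene",(343.2,224.8),(-60,-75,10)),("scene",(399.4,243.6),(-60,75,10)),("scene",(382.6,271.9),(60,75,10)),("scene",(323.2,251.9),(60,-75,10)),
("scene",(355,230.4),(-32,-32,26)),("scene",(379.3,239),(-32,32,26)),("scene",(344.4,245.3),(32,-32,26)),
("top",(203.1,206.1),(32,32,26)),("top",(226.1,207.1),(32,-32,26)),("top",(200.6,228.3),(-32,32,26)),("top",(224.2,230.2),(-32,-32,26))]
B=[("scene",(214.6,190.4),(-95,-107,12)),("scene",(263.75,243.4),(95,107,20)),("scene",(183.75,227.9),(95,-107,20)),("scene",(285.75,202.9),(-95,107,20)),("scene",(280.75,201.6),(-95,95,20)),
("top",(380.9,242.9),(-95,-107,12)),("top",(302.9,251.6),(-95,107,12)),("top",(372.4,174.9),(95,-107,20)),("top",(295.9,182.6),(95,107,20)),("top",(302.1,249.25),(-95,107,20)),("top",(306.6,247.9),(-95,95,20))]
for nm,O in (("plate",P),("bed",B)):
    O=[(n,uv,np.array(L)/1000) for n,uv,L in O]
    for sub in ("all","top","scene"):
        o=[q for q in O if sub in("all",q[0])]
        x,r=fit(o,[.5,.1,0.]); print(nm,sub,x[:2].round(4),np.degrees(x[2]).round(2)); 
        if sub=="all": print(r.round(1).tolist())
    if nm=="bed":
        x,r=fit(O,[.5,.1,0.]); c,s=np.cos(x[2]),np.sin(x[2]); print("seat",x[0]+c*.018-s*.015,x[1]+s*.018+c*.015)
for nm,a,b,z1,z2 in (("can",(186.4,271.3),(404.2,209.6),.048,.048),("yel",(155,294.5),(442,205),.048,.048),("cap",(278.4,272.3),(316.2,193.9),.012,.026),("coil",(351.3,274.3),(255.25,165.7),.074,.074)):
    print(nm,at("top",[a],z1)[0].round(4),at("scene",[b],z2)[0].round(4))
E
```

```text
plate all [0.5903 0.1803] -3.93
[[0.4, -0.5], [0.7, -1.6], [0.6, -0.4], [0.3, 0.7], [-0.1, 0.7], [0.3, -1.5], [0.5, 0.6], [0.1, -1.0], [0.3, 1.5], [0.9, -0.4], [1.3, 0.2], [-0.2, -2.6], [1.1, -0.2], [0.3, 1.1], [0.2, 1.3]]
plate top [0.5901 0.1808] -3.79
plate scene [0.5904 0.1799] -4.13
bed all [ 0.6107 -0.1546] 6.76
[[-0.8, -0.1], [-3.0, 1.8], [-3.6, -2.1], [2.7, -3.2], [4.7, -1.9], [-1.1, -0.1], [-1.5, -0.5], [0.1, -3.3], [-2.8, -2.6], [1.0, 5.7], [0.9, 8.0]]
bed top [ 0.6106 -0.1555] 6.31
bed scene [ 0.6113 -0.153 ] 7.42
seat 0.6267667320100193 -0.13761343634838788
can [0.4475 0.2449 0.048 ] [0.4457 0.2433 0.048 ]
yel [0.385  0.3269 0.048 ] [0.3838 0.3268 0.048 ]
cap [0.4469 0.0042 0.012 ] [0.4432 0.0014 0.026 ]
coil [ 0.4475 -0.1817  0.074 ] [ 0.4516 -0.1808  0.074 ]
```

```bash
python3 - <<'E'
from fit import *
# unknown: x,y,yaw, e=-x end of +y bar ; g=y ends of +x bar (left -> -107+g0, right 107-g1)
def f(p,ret=False):
    x,y,a,e,g0,g1,n=p; c,s=np.cos(a),np.sin(a)
    O=[("scene",(214.6,190.4),(-95,-107,12)),("scene",(263.75,243.4),(95,107-g1,20)),("scene",(183.75,227.9),(95,-107+g0,20)),
    ("scene",(285.75,202.9),(-95+e,107,20)),("scene",(280.75,201.6),(-95+e,95,20)),("scene",(262.9,234.6),(n,95,20)),
    ("top",(380.9,242.9),(-95,-107,12)),("top",(302.9,251.6),(-95,107,12)),("top",(372.4,174.9),(95,-107+g0,20)),("top",(295.9,182.6),(95,107-g1,20)),
    ("top",(302.1,249.25),(-95+e,107,20)),("top",(306.6,247.9),(-95+e,95,20)),("top",(285+95/6-.4,165+172/6-.4),(n,95,20))]
    r=[]
    for k,uv,L in O:
        L=np.array(L)/1000; X=[x+c*L[0]-s*L[1],y+s*L[0]+c*L[1],L[2]]
        r.append((proj(k,[X])[0]-uv)*2.6)
    return np.array(r) if ret else np.array(r).ravel()
s=least_squares(f,[.61,-.155,.11,0,0,0,75.],loss="soft_l1",x_scale=[.01,.01,.01,1,1,1,1]); p=s.x
c,sn=np.cos(p[2]),np.sin(p[2]); print(p.round(4),np.degrees(p[2]),"seat",p[0]+c*.018-sn*.015,p[1]+sn*.018+c*.015); print(f(p,True).round(1).tolist())
# overlay predicted bed outline
a=p[2]
for k,src in (("top","pics/top0.png"),("scene","pics/scene0.png")):
    im=cv2.imread(src); S=5; x0,y0,w,h=(285,165,110,95) if k=="top" else (178,180,115,70)
    im=cv2.resize(im[y0:y0+h,x0:x0+w],None,fx=S,fy=S,interpolation=cv2.INTER_CUBIC)
    def poly(L,col):
        L=np.array(L,float)/1000; X=np.c_[p[0]+c*L[:,0]-sn*L[:,1],p[1]+sn*L[:,0]+c*L[:,1],L[:,2]]
        q=((proj(k,X)-[x0,y0]+.5)*S).astype(int); cv2.polylines(im,[q],True,col,1)
    poly([(-95,-107,12),(95,-107,12),(95,107,12),(-95,107,12)],(0,255,0))
    poly([(83,-107,20),(95,-107,20),(95,107,20),(83,107,20)],(0,0,255))
    poly([(-95,95,20),(75,95,20),(75,107,20),(-95,107,20)],(255,0,255))
    cv2.imwrite(f"pics/ov_{k}.png",im)
E
```

```text
[ 0.6089 -0.1549  0.1246  9.2814  1.92    0.4059 63.5996] 7.137830043516741 seat 0.6248694498339392 -0.13782163594561198
[[-0.9, -0.8], [-1.9, 0.2], [-0.8, -2.3], [0.1, 0.2], [2.1, 1.5], [-0.1, 0.7], [-0.3, 0.9], [-0.5, 1.8], [-2.1, -2.0], [-2.6, -0.2], [0.9, -0.9], [0.8, 1.3], [0.1, 0.4]]
```

View pics/ov_top.png

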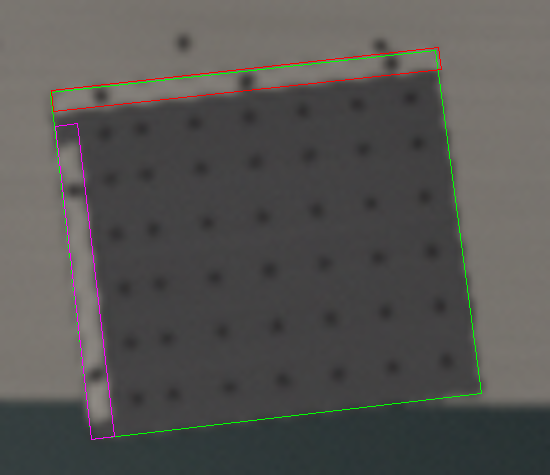

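View pics/ov_scene.png

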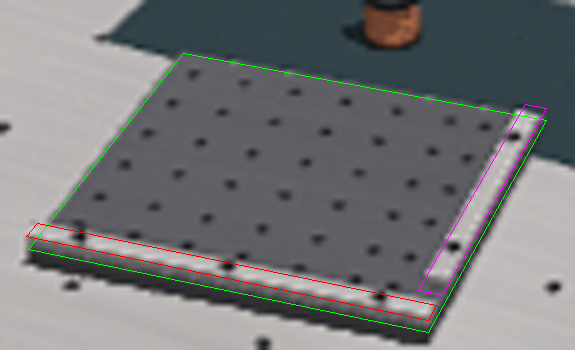

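Check of the measurements: the bed outline overlays well at 7.1° yaw, which puts the seat at about (0.625,-0.138). The plate is at (0.590,0.180) with yaw -3.9°. The c1 crop shows a pale aluminium plate and the c3 crop a grey can, so both choices hold. Next, the motion planner.

```bash
cat > pl.py <<'E'
import numpy as np, json
from scipy.spatial.transform import Rotation as Ro
def Rdown(yaw):
    c,s=np.cos(np.radians(yaw)),np.sin(np.radians(yaw))
    return np.array([[c,s,0],[s,-c,0],[0,0,-1.]])
def plan(p0,R0,wps,grip):
    """wps: list of (pos,R,nrows)"""
    dr=[];sl=[]
    p=np.array(p0,float);R=np.array(R0,float)
    for (pt,Rt,n) in wps:
        for k in range(n):
            m=n-k
            rv=Ro.from_matrix(R.T@Rt).as_rotvec()/m
            d=R.T@(np.array(pt)-p)/m
            rv=np.round(rv,3); d=np.round(d,4)
            dr.append((rv+0).tolist()); sl.append((d+0).tolist())
            p=p+R@d; R=R@Ro.from_rotvec(rv).as_matrix()
    print("rows",len(dr),"max",np.abs(dr).max(),np.abs(sl).max())
    print(json.dumps({"dr":dr,"slide":sl,"gripper":[grip]*len(dr)}))
    print("end",p.round(4))
def yaw(R): return np.degrees(np.arctan2(R[1,0],R[0,0]))
E
python3 - <<'E'
from pl import *
from rig import observe
s=observe()
plan([.148,.53,.242],Rdown(74.427),[([.590,.180,.10],Rdown(-3.9),10)],1)
E
```

```text
rows 10 max 0.137 0.0564
{"dr": [[0.0, 0.0, 0.137], [0.0, 0.0, 0.137], [0.0, 0.0, 0.137], [0.0, 0.0, 0.137], [0.0, 0.0, 0.137], [0.0, 0.0, 0.136], [0.0, 0.0, 0.137], [0.0, 0.0, 0.136], [0.0, 0.0, 0.137], [0.0, 0.0, 0.136]], "slide": [[-0.0218, 0.052, 0.0142], [-0.0146, 0.0545, 0.0142], [-0.007, 0.0559, 0.0142], [0.0007, 0.0564, 0.0142], [0.0084, 0.0557, 0.0142], [0.016, 0.0541, 0.0142], [0.0232, 0.0514, 0.0142], [0.0299, 0.0478, 0.0142], [0.0362, 0.0432, 0.0142], [0.0417, 0.0379, 0.0142]], "gripper": [1, 1, 1, 1, 1, 1, 1, 1, 1, 1]}
end [0.59 0.18 0.1 ]
```

Request:
jog_arm --dr '[[0, 0, 0.08], [0, 0, 0.08], [0, 0, 0.08], [0, 0, 0.08], [0, 0, 0.08], [0, 0, 0.08], [0, 0, 0.08], [0, 0, 0.08], [0, 0, 0.08], [0, 0, 0.08]]' --slide '[[-0.015, 0.036, 0.008], [-0.012, 0.037, 0.008], [-0.009, 0.038, 0.008], [-0.006, 0.039, 0.008], [-0.003, 0.039, 0.008], [0.0, 0.039, 0.008], [0.003, 0.039, 0.008], [0.006, 0.039, 0.008], [0.009, 0.038, 0.008], [0.012, 0.037, 0.008]]' --gripper '[1, 1, 1, 1, 1, 1, 1, 1, 1, 1]' --force 100

```text
time_s: 1.1
position: [0.4548, 0.2853, 0.1617]
tool_rot: [[0.88, 0.476, -0.001], [0.476, -0.88, -0.0], [-0.001, -0.0, -1.0]]
ft_force: [-0.4, 1.1, -0.4]
grip_width: 0.0855
```

```bash
cat > go.py <<'E'
from pl import *
from rig import observe
s=observe()
p0,R0=s["position"],s["tool_rot"]
def st():
    print("t",round(s["time_s"],2),"pos",p0.round(4),"yaw",yaw(R0).round(2),"tilt z",R0[:,2].round(3),"F",s["ft_force"].round(1),"M",s["wrist_torque"].round(2),"w",round(s["grip_width"],4),"q",s["q"].round(0))
E
python3 - <<'E'
from go import *
st(); plan(p0,R0,[([.590,.180,.06],Rdown(-3.9),10)],1)
E
```

```text
t 1.1 pos [0.4548 0.2853 0.1617] yaw 28.39 tilt z [-0.001 -0.    -1.   ] F [-0.4  1.1 -0.4] M [ 0.03  0.01 -0.  ] w 0.0855 q [19. 25. 84.  0. 71. -9.]
rows 10 max 0.057 0.0157
{"dr": [[0.0, 0.0, 0.056], [0.0, 0.0, 0.056], [0.0, 0.0, 0.056], [0.0, 0.0, 0.057], [0.0, 0.0, 0.056], [0.0, 0.0, 0.057], [0.0, 0.0, 0.056], [0.0, 0.0, 0.057], [0.0, 0.0, 0.056], [0.0, 0.001, 0.057]], "slide": [[0.0069, 0.0157, 0.0102], [0.0078, 0.0153, 0.0102], [0.0086, 0.0148, 0.0102], [0.0094, 0.0143, 0.0102], [0.0102, 0.0138, 0.0101], [0.011, 0.0132, 0.0102], [0.0117, 0.0125, 0.0101], [0.0124, 0.0118, 0.0102], [0.013, 0.0111, 0.0101], [0.0136, 0.0104, 0.0102]], "gripper": [1, 1, 1, 1, 1, 1, 1, 1, 1, 1]}
end [0.59 0.18 0.06]
```

Request:
jog_arm --dr '[[0, 0, 0.07], [0, 0, 0.07], [0, 0, 0.07], [0, 0, 0.07], [0, 0, 0.07], [0, 0, 0.07], [0, 0, 0.07], [0, 0, 0.074], [0, 0, 0], [0, 0, 0]]' --slide '[[0.0087, 0.0196, 0.012], [0.01, 0.0189, 0.012], [0.0113, 0.0182, 0.012], [0.0126, 0.0173, 0.012], [0.0137, 0.0164, 0.012], [0.0149, 0.0154, 0.012], [0.0159, 0.0143, 0.012], [0.0168, 0.0132, 0.012], [0, 0, 0], [0, 0, 0]]' --gripper '[1, 1, 1, 1, 1, 1, 1, 1, 1, 1]'

```text
time_s: 2.1
position: [0.5893, 0.1823, 0.0659]
tool_rot: [[0.998, -0.064, -0.001], [-0.064, -0.998, 0.0], [-0.001, 0.0, -1.0]]
ft_force: [-1.0, 0.4, -0.8]
grip_width: 0.0852
```

```bash
python3 - <<'E'
from go import *
st(); plan(p0,R0,[([.590,.180,.03],Rdown(-3.9),10)],1)
from rig import viewer,env
from h import *
print(env.tcp_to_tips)
for n in("top","scene"):
    cv2.imwrite(f"pics/{n}1.png",viewer.get_image(n)["pixels"])
crop("pics/scene1.png",300,190,120,90,6,"pics/s1b.png")
print(observe()["position"])
E
```

```text
t 2.1 pos [0.5893 0.1823 0.0659] yaw -3.68 tilt z [-0.001  0.    -1.   ] F [-1.   0.4 -0.8] M [ 0.05 -0.02  0.04] w 0.0852 q [ 6. 38. 77.  0. 65. 10.]
rows 10 max 0.001 0.0036
{"dr": [[0.0, 0.0, 0.0], [0.0, 0.0, 0.0], [0.0, 0.0, 0.0], [0.0, 0.0, 0.001], [0.0, 0.0, 0.0], [0.0, 0.0, 0.001], [0.0, 0.0, 0.0], [0.0, 0.0, 0.001], [0.0, 0.001, 0.0], [0.0, 0.0, 0.001]], "slide": [[0.0001, 0.0002, 0.0036], [0.0001, 0.0002, 0.0036], [0.0001, 0.0002, 0.0036], [0.0001, 0.0002, 0.0036], [0.0001, 0.0002, 0.0036], [0.0001, 0.0003, 0.0036], [0.0001, 0.0002, 0.0036], [0.0001, 0.0003, 0.0036], [0.0001, 0.0002, 0.0036], [0.0, 0.0003, 0.0035]], "gripper": [1, 1, 1, 1, 1, 1, 1, 1, 1, 1]}
end [0.59 0.18 0.03]
0.011
[0.58911179 0.18296002 0.06674954]
```

View pics/s1b.png

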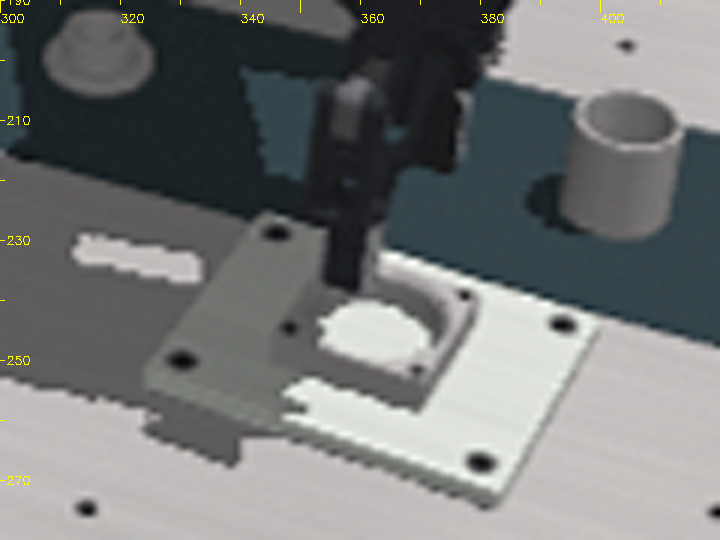

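```bash
python3 - <<'E'
from h import *
for z in (.05,.055,.06,.065,.07,.075): print(z,proj("scene",[[.632,.182-.003,z],[.645,.182-.004,z]]).round(1).tolist())
E
```

```text
0.05 [[357.3, 244.2], [355.2, 247.3]]
0.055 [[357.5, 242.5], [355.3, 245.6]]
0.06 [[357.7, 240.8], [355.5, 243.9]]
0.065 [[357.9, 239.1], [355.7, 242.2]]
0.07 [[358.1, 237.4], [355.9, 240.5]]
0.075 [[358.3, 235.7], [356.1, 238.8]]
```

The near fingertip ends at scene px (357,238). With the TCP at 66 mm this puts the open tips about 2 mm behind the TCP. The jaws straddle the block, so I descend and grip.

Request:
jog_arm --dr '[[0, 0, 0.002], [0, 0, 0.002], [0, 0, 0], [0, 0, 0], [0, 0, 0], [0, 0, 0], [0, 0, 0], [0, 0, 0], [0, 0, 0], [0, 0, 0]]' --slide '[[0, 0.0005, 0.008], [0, 0.0005, 0.008], [0, 0.0005, 0.008], [0, 0.0005, 0.008], [0, 0.0005, 0.008], [0, 0, 0.008], [0, 0, 0], [0, 0, 0], [0, 0, 0], [0, 0, 0]]' --gripper '[1, 1, 1, 1, 1, 1, 1, 0.2, 0.2, 0.2]' --force 110

```text
time_s: 3.2
position: [0.59, 0.1799, 0.02]
tool_rot: [[0.998, -0.069, 0.002], [-0.069, -0.998, -0.0], [0.002, -0.0, -1.0]]
ft_force: [-3.2, 0.3, 9.8]
grip_width: 0.0618
```

```bash
python3 - <<'E'
from go import *
st()
from rig import viewer,env
from h import *
cv2.imwrite("pics/scene2.png",viewer.get_image("scene")["pixels"])
crop("pics/scene2.png",300,190,120,90,6,"pics/s2b.png")
E
```

```text
t 3.2 pos [0.59   0.1799 0.02  ] yaw -3.94 tilt z [ 0.002 -0.    -1.   ] F [-3.2  0.3  9.8] M [-0.37  0.38 -0.14] w 0.0618 q [ 6. 41. 79. -0. 59. 10.]
```

View pics/s2b.png

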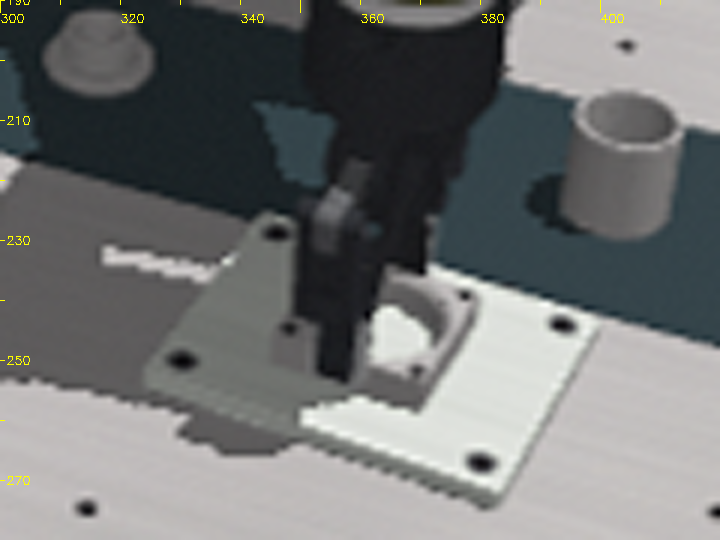

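The fingers are on both block faces (near tip at px (356,253)), width 62 mm, so the block is gripped. Now a lift test.

Request:
jog_arm --dr '[[0, 0, 0], [0, 0, 0], [0, 0, 0], [0, 0, 0], [0, 0, 0], [0, 0, 0], [0, 0, 0], [0, 0, 0], [0, 0, 0], [0, 0, 0]]' --slide '[[0, 0, 0], [0, 0, -0.003], [0, 0, -0.006], [0, 0, -0.01], [0, 0, -0.012], [0, 0, -0.012], [0, 0, -0.012], [0, 0, -0.012], [0, 0, -0.008], [0, 0, 0]]' --gripper '[0, 0, 0, 0, 0, 0, 0, 0, 0, 0]' --force 115

```text
time_s: 4.25
position: [0.59, 0.1799, 0.0948]
tool_rot: [[0.998, -0.069, 0.002], [-0.069, -0.998, 0.0], [0.002, -0.0, -1.0]]
ft_force: [0.7, -1.5, -8.0]
grip_width: 0.0614
```

```bash
python3 - <<'E'
from go import *
st()
from rig import viewer,env
from h import *
for n in ("top","scene"): cv2.imwrite(f"pics/{n}3.png",viewer.get_image(n)["pixels"])
crop("pics/scene3.png",290,150,140,120,5,"pics/s3b.png")
E
```

```text
t 4.25 pos [0.59   0.1799 0.0948] yaw -3.95 tilt z [ 0.002  0.    -1.   ] F [ 0.7 -1.5 -8. ] M [-0.01 -0.01 -0.02] w 0.0614 q [ 6. 36. 75.  0. 69. 10.]
```

View pics/s3b.png

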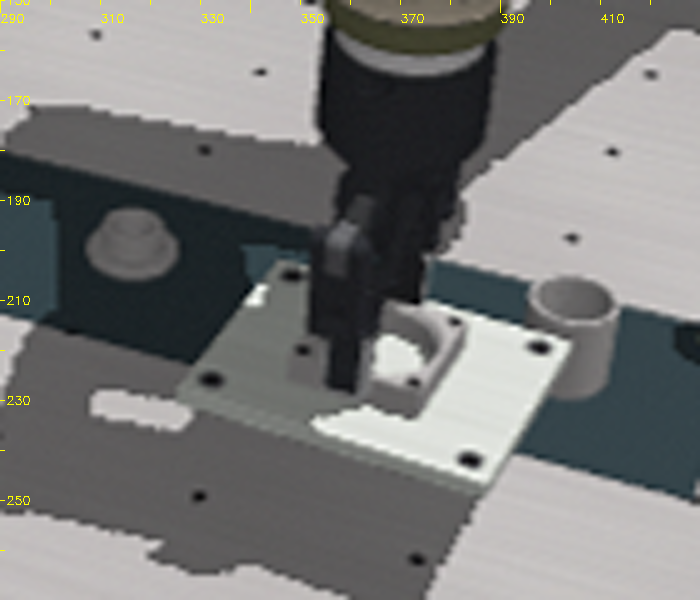

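```bash
cat > tilt.py <<'E'
import numpy as np
from scipy.spatial.transform import Rotation as Ro
from pl import Rdown
S=np.array([.6249,-.1378,.012]); YAW=7.1
def pose(a,lift=0,off=.020,S=S,yaw=YAW,shift=(0,0)):
    Rz=Ro.from_euler("z",yaw,degrees=True).as_matrix()
    Rp=Rz@Ro.from_euler("y",-a,degrees=True).as_matrix()
    E=S+Rz@np.array([-.060+shift[0],shift[1],0])+[0,0,lift]
    return E+Rp@[.060,0,off], Rp@Rdown(0)
E
python3 - <<'E'
from go import *
from tilt import *
p,R=pose(12,.035)
plan(p0,R0,[(p,R,9),(p,R,1)],0)
E
```

```text
rows 10 max 0.024 0.0356
{"dr": [[0.002, 0.023, -0.021], [0.002, 0.023, -0.021], [0.002, 0.023, -0.021], [0.002, 0.023, -0.022], [0.002, 0.023, -0.021], [0.003, 0.024, -0.022], [0.002, 0.023, -0.021], [0.003, 0.024, -0.022], [0.002, 0.023, -0.021], [0.0, 0.0, 0.0]], "slide": [[0.0058, 0.035, 0.0016], [0.005, 0.0352, 0.0016], [0.0042, 0.0353, 0.0017], [0.0035, 0.0353, 0.0017], [0.0026, 0.0354, 0.0017], [0.0019, 0.0355, 0.0016], [0.001, 0.0355, 0.0016], [0.0003, 0.0355, 0.0015], [-0.0006, 0.0356, 0.0014], [0.0, 0.0, 0.0]], "gripper": [0, 0, 0, 0, 0, 0, 0, 0, 0, 0]}
end [ 0.6195 -0.1385  0.079 ]
```

Request:
jog_arm --dr '[[0.002, 0.023, -0.021], [0.002, 0.023, -0.021], [0.002, 0.023, -0.021], [0.002, 0.023, -0.022], [0.002, 0.023, -0.021], [0.003, 0.024, -0.022], [0.002, 0.023, -0.021], [0.003, 0.024, -0.022], [0.002, 0.023, -0.021], [0, 0, 0]]' --slide '[[0.0058, 0.035, 0.0016], [0.005, 0.0352, 0.0016], [0.0042, 0.0353, 0.0017], [0.0035, 0.0353, 0.0017], [0.0026, 0.0354, 0.0017], [0.0019, 0.0355, 0.0016], [0.001, 0.0355, 0.0016], [0.0003, 0.0355, 0.0015], [-0.0006, 0.0356, 0.0014], [0, 0, 0]]' --gripper '[0, 0, 0, 0, 0, 0, 0, 0, 0, 0]'

```text
time_s: 5.35
position: [0.6193, -0.143, 0.0781]
tool_rot: [[0.971, 0.119, 0.206], [0.117, -0.993, 0.024], [0.207, 0.001, -0.978]]
ft_force: [0.3, 1.3, -6.8]
grip_width: 0.0617
```

```bash
python3 - <<'E'
from go import *
from tilt import *
st()
from rig import viewer,env
from h import *
for n in ("top","scene"): cv2.imwrite(f"pics/{n}4.png",viewer.get_image(n)["pixels"])
crop("pics/scene4.png",160,130,150,130,5,"pics/s4b.png")
crop("pics/top4.png",270,150,140,120,5,"pics/t4b.png")
s=observe();p0,R0=s["position"],s["tool_rot"];st()
p,R=pose(12,.006)
plan(p0,R0,[(p,R,10)],0)
E
```

```text
t 5.35 pos [ 0.6193 -0.143   0.0781] yaw 6.87 tilt z [ 0.206  0.024 -0.978] F [ 0.3  1.3 -6.8] M [-0.08  0.34  0.01] w 0.0617 q [-26.  35.  82.   8.  53. -37.]
t 5.35 pos [ 0.6193 -0.143   0.0781] yaw 6.87 tilt z [ 0.206  0.024 -0.978] F [ 0.3  1.3 -6.8] M [-0.08  0.34  0.01] w 0.0617 q [-26.  35.  82.   8.  53. -37.]
rows 10 max 0.001 0.0028
{"dr": [[0.0, 0.0, 0.0], [0.0, 0.0, 0.0], [0.0, 0.0, 0.0], [0.0, 0.0, 0.0], [0.0, 0.0, 0.0], [0.0, 0.0, 0.0], [0.0, 0.001, -0.001], [0.0, 0.0, 0.0], [0.0, 0.001, -0.001], [-0.001, 0.0, 0.0]], "slide": [[-0.0005, 0.0, 0.0028], [-0.0005, 0.0, 0.0028], [-0.0005, 0.0, 0.0028], [-0.0005, -0.0001, 0.0028], [-0.0005, 0.0, 0.0028], [-0.0006, -0.0001, 0.0027], [-0.0005, 0.0, 0.0028], [-0.0006, -0.0001, 0.0027], [-0.0005, -0.0001, 0.0028], [-0.0006, 0.0, 0.0027]], "gripper": [0, 0, 0, 0, 0, 0, 0, 0, 0, 0]}
end [ 0.6194 -0.1385  0.05  ]
```

View pics/s4b.png

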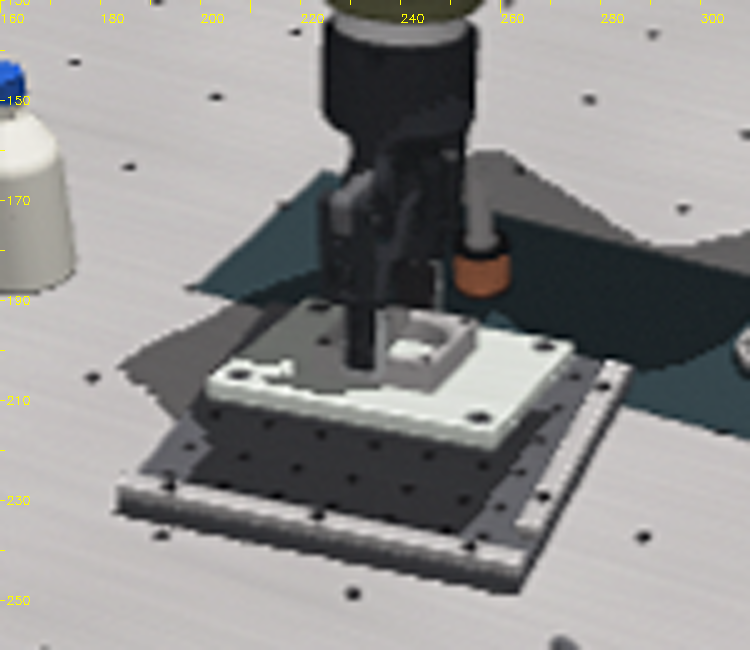

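View pics/t4b.png

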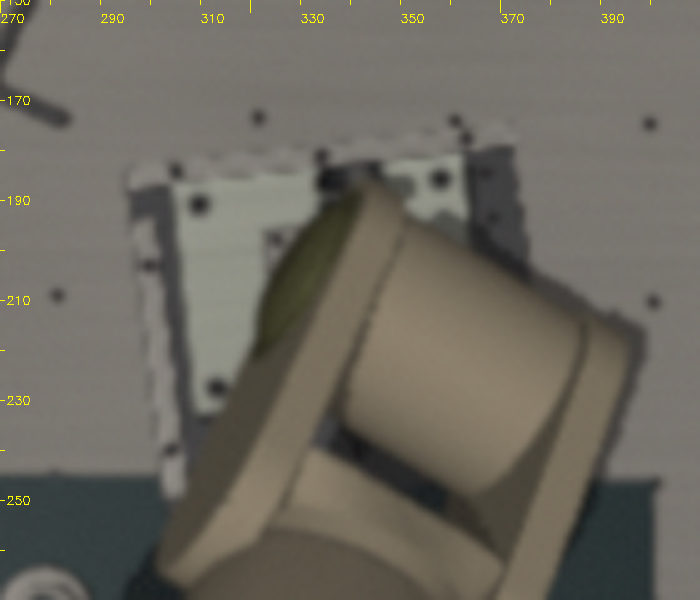

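The picture shows the plate held tilted above the bed, low edge toward the robot. I lower it straight to about 6 mm above the bed and re-read.

Request:
jog_arm --dr '[[0, 0, 0], [0, 0, 0], [0, 0, 0], [0, 0, 0], [0, 0, 0], [0, 0, 0], [0, 0, 0], [0, 0, 0], [0, 0, 0], [0, 0, 0]]' --slide '[[-0.0007, 0, 0.0035], [-0.0007, 0, 0.0035], [-0.0007, 0, 0.0035], [-0.0007, 0, 0.0035], [-0.0007, 0, 0.0035], [-0.0007, 0, 0.0035], [-0.0007, 0, 0.0035], [-0.0007, 0, 0.0035], [0, 0, 0], [0, 0, 0]]' --gripper '[0, 0, 0, 0, 0, 0, 0, 0, 0, 0]'

```text
time_s: 6.45
position: [0.62, -0.1385, 0.0506]
tool_rot: [[0.971, 0.123, 0.206], [0.121, -0.992, 0.025], [0.208, 0.0, -0.978]]
ft_force: [0.1, 0.2, -6.8]
grip_width: 0.0613
```

```bash
python3 - <<'E'
from go import *
from tilt import *
st()
p,R=pose(12,.0)
plan(p0,R0,[(p,R,8),(p,R,2)],0)
E
```

```text
t 6.45 pos [ 0.62   -0.1385  0.0506] yaw 7.09 tilt z [ 0.206  0.025 -0.978] F [ 0.1  0.2 -6.8] M [-0.08  0.36  0.04] w 0.0613 q [-26.  37.  83.   8.  50. -38.]
rows 10 max 0.0 0.0008
{"dr": [[0.0, 0.0, 0.0], [0.0, 0.0, 0.0], [0.0, 0.0, 0.0], [0.0, 0.0, 0.0], [0.0, 0.0, 0.0], [0.0, 0.0, 0.0], [0.0, 0.0, 0.0], [0.0, 0.0, 0.0], [0.0, 0.0, 0.0], [0.0, 0.0, 0.0]], "slide": [[-0.0002, 0.0, 0.0008], [-0.0002, 0.0, 0.0008], [-0.0003, 0.0, 0.0008], [-0.0002, 0.0, 0.0008], [-0.0003, 0.0, 0.0008], [-0.0002, 0.0, 0.0008], [-0.0003, 0.0, 0.0008], [-0.0002, -0.0001, 0.0007], [0.0, 0.0, 0.0], [0.0, 0.0, 0.0]], "gripper": [0, 0, 0, 0, 0, 0, 0, 0, 0, 0]}
end [ 0.6195 -0.1384  0.0441]
```

Request:
jog_arm --dr '[[0, 0, 0], [0, 0, 0], [0, 0, 0], [0, 0, 0], [0, 0, 0], [0, 0, 0], [0, 0, 0], [0, 0, 0], [0, 0, 0], [0, 0, 0]]' --slide '[[-0.0002, 0, 0.001], [-0.0002, 0, 0.001], [-0.0003, 0, 0.001], [-0.0002, 0, 0.001], [-0.0003, 0, 0.001], [-0.0002, 0, 0.001], [-0.0003, 0, 0.001], [0, 0, 0], [0, 0, 0], [0, 0, 0]]' --gripper '[0, 0, 0, 0, 0, 0, 0, 0, 0, 0]'

```text
time_s: 7.45
position: [0.62, -0.1383, 0.0439]
tool_rot: [[0.971, 0.124, 0.207], [0.121, -0.992, 0.026], [0.209, 0.0, -0.978]]
ft_force: [-0.3, 3.5, 0.8]
grip_width: 0.0612
```

```bash
python3 - <<'E'
from go import *
from tilt import *
st()
from rig import viewer,env
from h import *
for n in ("top","scene"): cv2.imwrite(f"pics/{n}5.png",viewer.get_image(n)["pixels"])
crop("pics/scene5.png",170,160,130,100,6,"pics/s5b.png")
E
```

```text
t 7.45 pos [ 0.62   -0.1383  0.0439] yaw 7.1 tilt z [ 0.207  0.026 -0.978] F [-0.3  3.5  0.8] M [ 0.25  0.7  -0.02] w 0.0612 q [-26.  38.  84.   9.  49. -38.]
```

View pics/s5b.png

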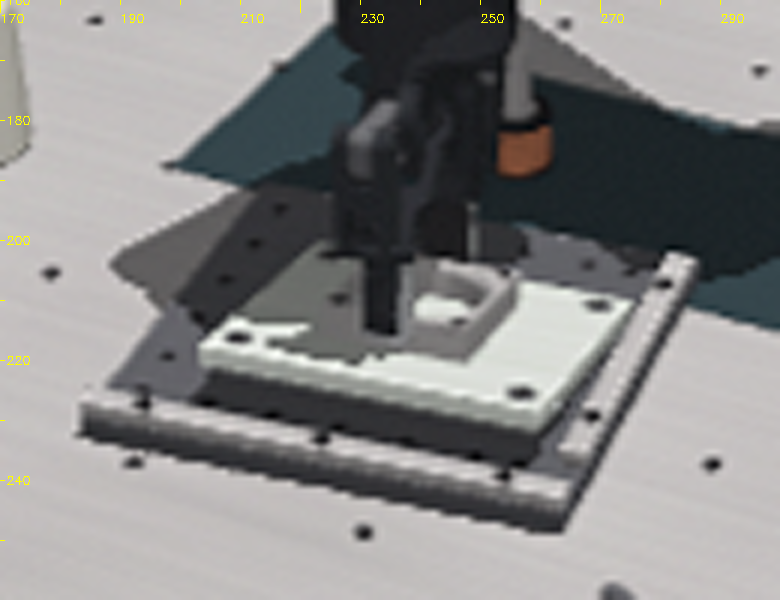

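```bash
python3 - <<'E'
from tilt import *
from h import *
Rz=Ro.from_euler("z",YAW,degrees=True).as_matrix(); Rp=Rz@Ro.from_euler("y",-12,degrees=True).as_matrix()
E=S+Rz@[-.06,0,0]
for L,uv in (((.12,-.075,.01),(202.9,217.9)),((.12,.075,.01),(260.4,228.7)),((0,.075,.01),(274.9,209.6))):
    X=E+Rp@L; q=proj("scene",[X])[0]
    print(X.round(3),q.round(1),uv, (at("scene",[uv],X[2])[0]-X).round(4))
E
```

```text
[ 0.689 -0.205  0.047] [202.7 216.8] (202.9, 217.9) [ 0.0036  0.0029 -0.    ]
[ 0.671 -0.057  0.047] [259.3 228.2] (260.4, 228.7) [ 0.0007  0.0033 -0.    ]
[ 0.554 -0.071  0.022] [274.9 209.9] (274.9, 209.6) [-0.0011 -0.0004 -0.    ]
```

```bash
python3 - <<'E'
from go import *
from tilt import *
w=[]
for a in (11,9.6,8.2,6.8,5.4,4,2.6,1.2,0): w.append((*pose(a,.0),1))
w.append((*pose(0,0),1))
plan(p0,R0,w,0)
E
```

```text
rows 10 max 0.025 0.0015
{"dr": [[0.0, -0.018, 0.0], [0.0, -0.025, 0.0], [0.0, -0.024, 0.0], [0.0, -0.024, 0.0], [0.0, -0.025, 0.0], [0.0, -0.024, 0.0], [0.0, -0.025, 0.0], [0.0, -0.024, 0.0], [0.0, -0.021, 0.0], [0.0, 0.0, 0.0]], "slide": [[-0.0001, 0.0001, 0.0008], [0.0004, 0.0, 0.0015], [0.0005, 0.0, 0.0014], [0.0005, 0.0, 0.0015], [0.0005, 0.0, 0.0015], [0.0004, 0.0, 0.0014], [0.0005, 0.0, 0.0015], [0.0005, 0.0, 0.0015], [0.0004, 0.0, 0.0012], [0.0, 0.0, 0.0]], "gripper": [0, 0, 0, 0, 0, 0, 0, 0, 0, 0]}
end [ 0.6249 -0.1378  0.032 ]
```

Request:
jog_arm --dr '[[0, -0.018, 0], [0, -0.025, 0], [0, -0.024, 0], [0, -0.024, 0], [0, -0.025, 0], [0, -0.024, 0], [0, -0.025, 0], [0, -0.024, 0], [0, -0.021, 0], [0, 0, 0]]' --slide '[[0.0002, 0, 0.001], [0.0004, 0, 0.0015], [0.0005, 0, 0.0014], [0.0005, 0, 0.0015], [0.0005, 0, 0.0015], [0.0004, 0, 0.0014], [0.0005, 0, 0.0015], [0.0005, 0, 0.0015], [0.0004, 0, 0.0012], [0, 0, 0]]' --gripper '[0, 0, 0, 0, 0, 0, 0, 0, 0, 0]'

```text
time_s: 8.55
position: [0.6254, -0.1377, 0.0322]
tool_rot: [[0.992, 0.124, -0.001], [0.124, -0.992, -0.001], [-0.001, 0.001, -1.0]]
ft_force: [-6.3, 5.4, 7.8]
grip_width: 0.0614
```

```bash
python3 - <<'E'
from go import *
st()
from rig import viewer,env
from h import *
for n in ("top","scene"): cv2.imwrite(f"pics/{n}6.png",viewer.get_image(n)["pixels"])
crop("pics/scene6.png",170,160,130,100,6,"pics/s6b.png")
crop("pics/top6.png",280,155,110,100,6,"pics/t6b.png")
E
```

```text
t 8.55 pos [ 0.6254 -0.1377  0.0322] yaw 7.11 tilt z [-0.001 -0.001 -1.   ] F [-6.3  5.4  7.8] M [0.56 0.17 0.  ] w 0.0614 q [-23.  42.  74.  -0.  64. -30.]
```

View pics/s6b.png

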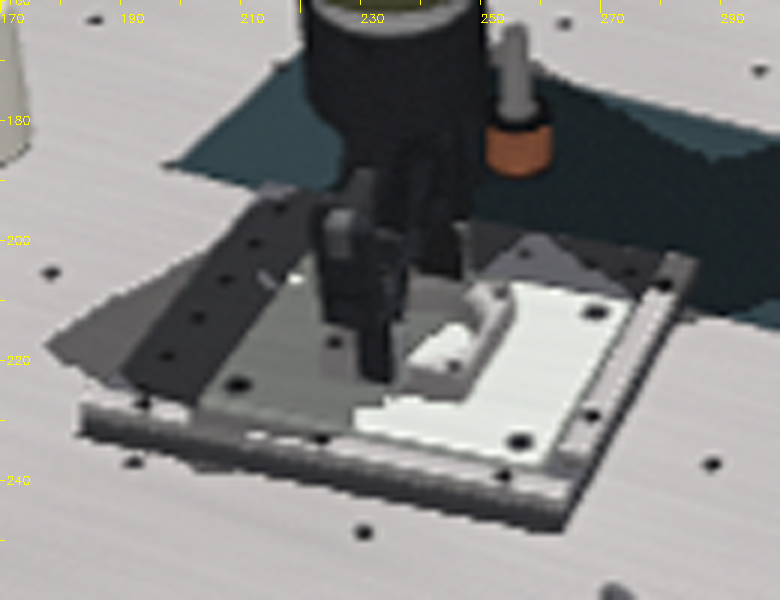

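View pics/t6b.png

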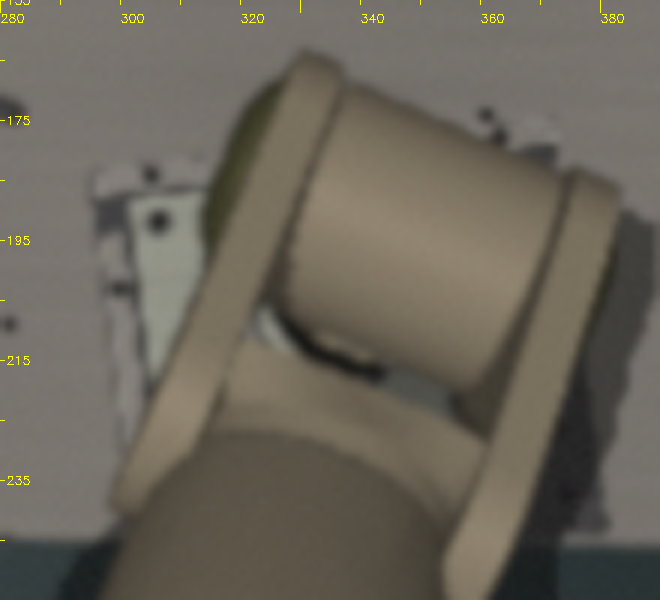

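The plate is flat with small gaps to both bars (corner at scene (261,237)). Release and rise.

Request:
jog_arm --dr '[[0, 0, 0], [0, 0, 0], [0, 0, 0], [0, 0, 0], [0, 0, 0], [0, 0, 0], [0, 0, 0], [0, 0, 0], [0, 0, 0], [0, 0, 0]]' --slide '[[0, 0, 0], [0, 0, 0], [0, 0, 0], [0, 0, 0], [0, 0, -0.005], [0, 0, -0.01], [0, 0, -0.02], [0, 0, -0.025], [0, 0, -0.025], [0, 0, -0.025]]' --gripper '[1, 1, 1, 1, 1, 1, 1, 1, 1, 1]'

```text
time_s: 9.65
position: [0.6251, -0.1378, 0.1435]
tool_rot: [[0.992, 0.123, 0.001], [0.123, -0.992, -0.001], [0.0, 0.001, -1.0]]
ft_force: [0.0, -0.6, 0.6]
grip_width: 0.0854
```

```bash
python3 - <<'E'
from go import *
st()
plan(p0,R0,[([.57,.08,.17],Rdown(7.1),10)],1)
E
```

```text
t 9.65 pos [ 0.6251 -0.1378  0.1435] yaw 7.09 tilt z [ 0.001 -0.001 -1.   ] F [ 0.  -0.6  0.6] M [-0.06 -0.03  0.05] w 0.0854 q [-23.  35.  68.  -0.  77. -30.]
rows 10 max 0.001 0.0223
{"dr": [[0.0, 0.0, 0.0], [0.0, 0.0, 0.0], [0.0, 0.0, 0.0], [0.0, 0.0, 0.0], [0.0, 0.0, 0.0], [0.0, 0.0, 0.0], [0.0, 0.0, 0.0], [0.0, 0.0, 0.0], [0.0, 0.0, 0.0], [0.001, 0.0, 0.0]], "slide": [[-0.0028, -0.0223, -0.0027], [-0.0028, -0.0223, -0.0027], [-0.0028, -0.0223, -0.0027], [-0.0028, -0.0223, -0.0026], [-0.0028, -0.0223, -0.0027], [-0.0028, -0.0223, -0.0026], [-0.0028, -0.0223, -0.0027], [-0.0027, -0.0223, -0.0026], [-0.0028, -0.0223, -0.0027], [-0.0027, -0.0222, -0.0026]], "gripper": [1, 1, 1, 1, 1, 1, 1, 1, 1, 1]}
end [0.57 0.08 0.17]
```

Request:
jog_arm --dr '[[0, 0, 0], [0, 0, 0], [0, 0, 0], [0, 0, 0], [0, 0, 0], [0, 0, 0], [0, 0, 0], [0, 0, 0], [0, 0, 0], [0, 0, 0]]' --slide '[[-0.008, -0.025, 0], [-0.013, -0.038, 0], [-0.013, -0.04, 0], [-0.013, -0.04, 0], [-0.013, -0.04, 0], [-0.013, -0.04, 0], [-0.013, -0.04, 0], [-0.013, -0.04, 0], [-0.013, -0.04, 0], [-0.01, -0.03, 0]]' --gripper '[1, 1, 1, 1, 1, 1, 1, 1, 1, 1]'

```text
time_s: 10.65
position: [0.4569, 0.2192, 0.1425]
tool_rot: [[0.992, 0.124, 0.001], [0.124, -0.992, 0.0], [0.001, -0.0, -1.0]]
ft_force: [-0.3, 0.1, 0.3]
grip_width: 0.0855
```

```bash
python3 - <<'E'
from go import *
st()
from rig import viewer,env
from h import *
for n in ("top","scene"): cv2.imwrite(f"pics/{n}7.png",viewer.get_image(n)["pixels"])
crop("pics/scene7.png",170,175,120,75,6,"pics/s7b.png")
crop("pics/top7.png",285,165,105,90,7,"pics/t7b.png")
s=observe();p0,R0=s["position"],s["tool_rot"];st()
E
```

```text
t 10.65 pos [0.4569 0.2192 0.1425] yaw 7.15 tilt z [ 0.001  0.    -1.   ] F [-0.3  0.1  0.3] M [-0.   -0.03  0.05] w 0.0855 q [12. 23. 90. -0. 66.  5.]
t 10.65 pos [0.4569 0.2192 0.1425] yaw 7.15 tilt z [ 0.001  0.    -1.   ] F [-0.3  0.1  0.3] M [-0.   -0.03  0.05] w 0.0855 q [12. 23. 90. -0. 66.  5.]
```

View pics/s7b.png

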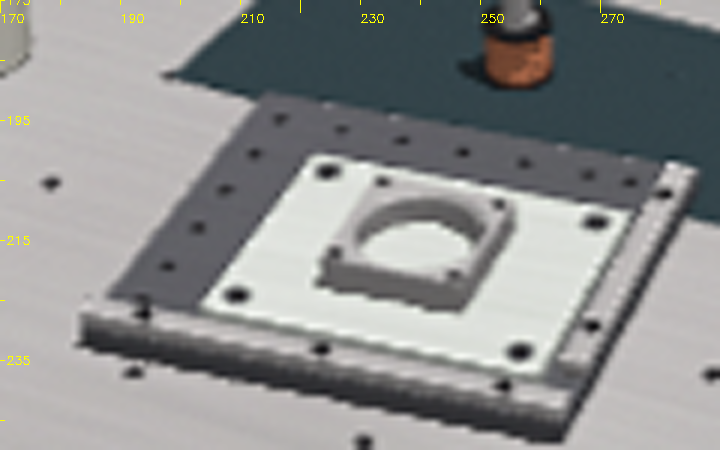

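View pics/t7b.png

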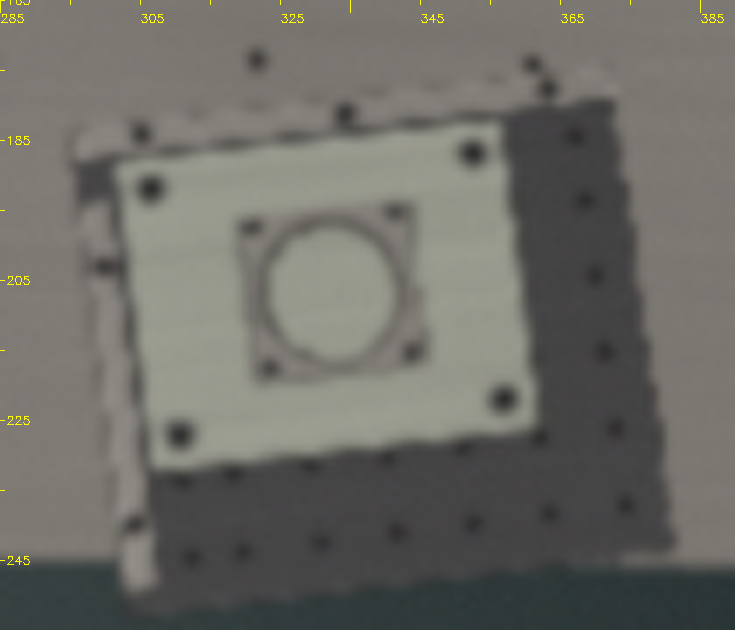

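The plate is flat and square, with an even gap of about 1–1.5 px (3–4 mm) to both bars. Now the nest centre and a better can centre.

```bash
python3 - <<'E'
from h import *
crop("pics/top7.png",165,245,60,50,9,"pics/t7c.png") if False else None
print(at("top",[(332.1,206.0)],.038),at("scene",[(239.25,212.6)],.038))
im=cv2.imread("pics/top7.png"); crop("pics/top0.png",170,255,45,32,16,"pics/c3b.png")
crop("pics/scene0.png",385,200,40,32,16,"pics/s3c.png")
# consistency: calibration offset at plate: robot placed TCP .6251,-.1378
E
```

```text
[[ 0.62520617 -0.13650666  0.038     ]] [[ 0.62407686 -0.13811296  0.038     ]]
```

View pics/c3b.png

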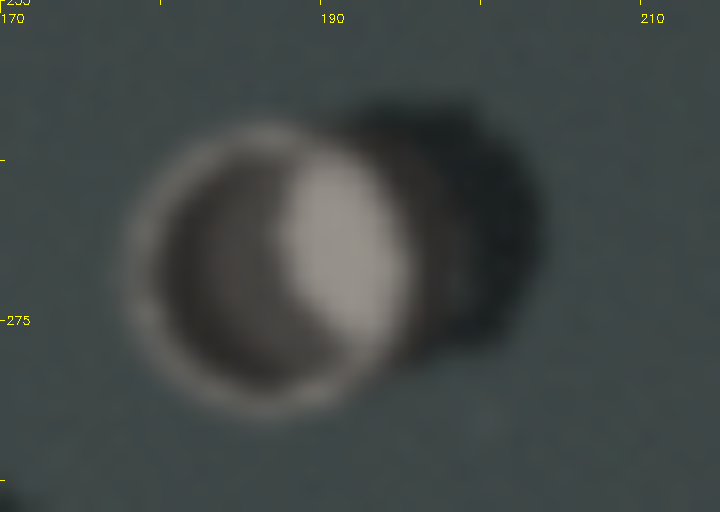

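View pics/s3c.png

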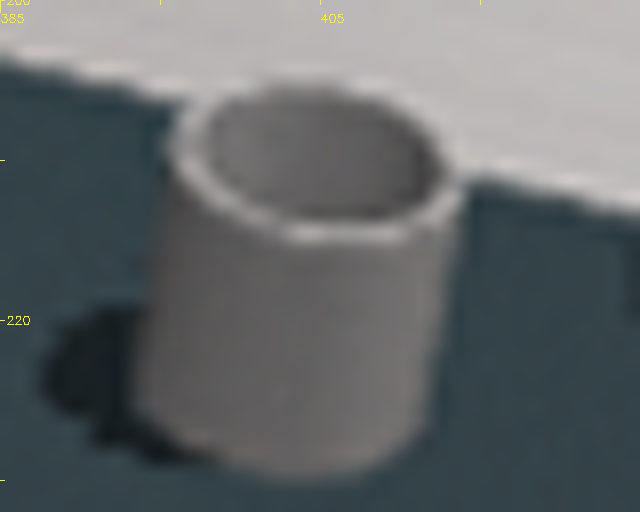

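Request:
jog_arm --dr '[[0, 0, 0], [0, 0, 0], [0, 0, 0], [0, 0, 0], [0, 0, 0], [0, 0, 0], [0, 0, 0], [0, 0, 0], [0, 0, 0], [0, 0, 0]]' --slide '[[-0.0015, -0.0055, 0.005], [-0.0015, -0.0055, 0.01], [-0.0015, -0.005, 0.01], [-0.0015, -0.005, 0.01], [-0.0011, -0.005, 0.01], [0, 0, 0.01], [0, 0, 0.01], [0, 0, 0.0075], [0, 0, 0], [0, 0, 0]]' --gripper '[1, 1, 1, 1, 1, 1, 1, 1, 1, 1]'

```text
time_s: 11.75
position: [0.4479, 0.2421, 0.069]
tool_rot: [[0.992, 0.123, -0.0], [0.123, -0.992, -0.0], [-0.0, 0.0, -1.0]]
ft_force: [-0.1, -0.4, 0.5]
grip_width: 0.0852
```

```bash
python3 - <<'E'
from go import *
st()
plan(p0,R0,[([.4466,.2441,.034],Rdown(7.1),5)],1)
E
```

```text
t 11.75 pos [0.4479 0.2421 0.069 ] yaw 7.08 tilt z [-0. -0. -1.] F [-0.1 -0.4  0.5] M [0.03 0.01 0.01] w 0.0852 q [15. 29. 95. -0. 56.  8.]
rows 5 max 0.0 0.007
{"dr": [[0.0, 0.0, 0.0], [0.0, 0.0, 0.0], [0.0, 0.0, 0.0], [0.0, 0.0, 0.0], [0.0, 0.0, 0.0]], "slide": [[-0.0002, -0.0004, 0.007], [-0.0002, -0.0004, 0.007], [-0.0002, -0.0004, 0.007], [-0.0002, -0.0005, 0.007], [-0.0002, -0.0004, 0.007]], "gripper": [1, 1, 1, 1, 1]}
end [0.4466 0.2441 0.034 ]
```

Descend and pinch with light force to centre along the jaw.

Request:
jog_arm --dr '[[0, 0, 0], [0, 0, 0], [0, 0, 0], [0, 0, 0], [0, 0, 0], [0, 0, 0], [0, 0, 0], [0, 0, 0], [0, 0, 0], [0, 0, 0]]' --slide '[[-0.0005, -0.0005, 0.005], [-0.0005, -0.0005, 0.007], [0, -0.0005, 0.007], [0, -0.0005, 0.007], [0, 0, 0.007], [0, 0, 0.002], [0, 0, 0], [0, 0, 0], [0, 0, 0], [0, 0, 0]]' --gripper '[1, 1, 1, 1, 1, 1, 0, 0, 0, 0]' --force 30

```text
time_s: 12.75
position: [0.4468, 0.2441, 0.0345]
tool_rot: [[0.992, 0.123, 0.001], [0.123, -0.992, 0.0], [0.001, 0.0, -1.0]]
ft_force: [-0.7, -0.9, 4.5]
grip_width: 0.0455
```

```bash
python3 - <<'E'
from go import *
st()
from rig import viewer,env
from h import *
for n in ("top","scene"): cv2.imwrite(f"pics/{n}8.png",viewer.get_image(n)["pixels"])
crop("pics/scene8.png",370,160,80,80,8,"pics/s8b.png")
E
```

```text
t 12.75 pos [0.4468 0.2441 0.0345] yaw 7.09 tilt z [ 0.001  0.    -1.   ] F [-0.7 -0.9  4.5] M [-0.07  0.03  0.03] w 0.0455 q [15. 33. 97. -0. 51.  8.]
```

View pics/s8b.png

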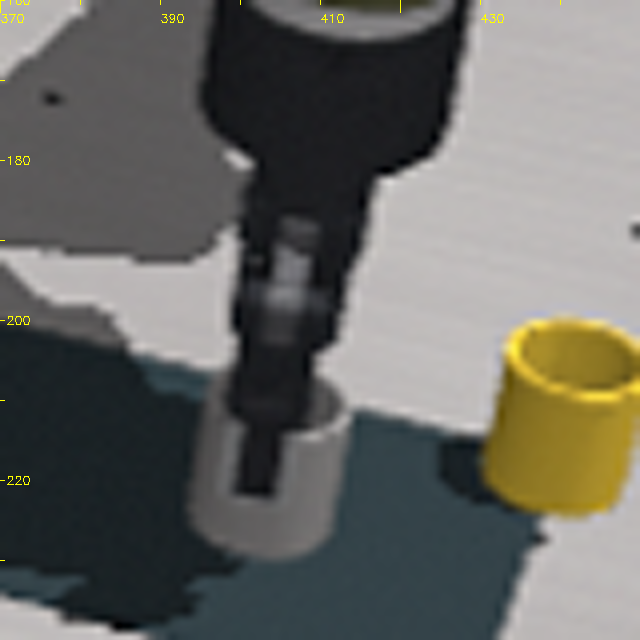

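```bash
python3 - <<'E'
from h import *
# left/right silhouette of can if centred at TCP, at z=.03, vs finger outer face centre
c=np.array([.4468,.2441,.03]); r=np.array([.909,.0,0]) 
d=np.array([-.4134,.9105,0]);d/=np.linalg.norm(d)
print("sil",proj("scene",[c-d*.023,c+d*.023]).round(2).tolist())
x=np.array([.992,.123,0]);y=np.array([.123,-.992,0])
for o in(.023,.03,.036): print(o,proj("scene",[c+x*o-y*.011,c+x*o+y*.011]).round(2).tolist())
print("rim", proj("scene",[[.4468,.2441,.048]]))
E
```

```text
sil [[394.47, 215.53], [412.38, 215.67]]
0.023 [[406.7, 221.49], [397.94, 219.88]]
0.03 [[406.38, 223.07], [397.58, 221.44]]
0.036 [[406.1, 224.43], [397.27, 222.8]]
rim [[404.42243966 209.89830804]]
```

Request:
jog_arm --dr '[[0, 0, 0], [0, 0, 0], [0, 0, 0], [0, 0, 0], [0, 0, 0], [0, 0, 0], [0, 0, 0], [0, 0, 0], [0, 0, 0], [0, 0, 0]]' --slide '[[0, 0, 0], [0, 0, 0], [0, 0, -0.005], [0, 0, -0.01], [0, 0, -0.015], [0, 0, -0.02], [0, 0, -0.02], [0, 0, -0.015], [0, 0, -0.01], [0, 0, -0.005]]' --gripper '[0, 0, 0, 0, 0, 0, 0, 0, 0, 0]' --force 70

```text
time_s: 13.85
position: [0.4466, 0.2441, 0.1349]
tool_rot: [[0.992, 0.123, 0.001], [0.123, -0.992, 0.0], [0.001, 0.0, -1.0]]
ft_force: [-0.7, -0.3, -1.4]
grip_width: 0.0444
```

```bash
python3 - <<'E'
from go import *
st()
plan(p0,R0,[([.6251,-.1375,.120],Rdown(7.1),12)],0)
E
```

```text
t 13.85 pos [0.4466 0.2441 0.1349] yaw 7.09 tilt z [ 0.001  0.    -1.   ] F [-0.7 -0.3 -1.4] M [-0.    0.01 -0.02] w 0.0444 q [15. 24. 90. -0. 65.  8.]
rows 12 max 0.001 0.0334
{"dr": [[0.0, 0.0, 0.0], [0.0, 0.0, 0.0], [0.0, 0.0, 0.0], [0.0, 0.0, 0.0], [0.0, 0.0, 0.0], [0.0, 0.0, 0.0], [0.0, 0.0, 0.0], [0.0, 0.0, 0.0], [0.0, 0.0, 0.0], [0.0, 0.0, 0.0], [0.0, 0.0, 0.0], [0.0, -0.001, 0.0]], "slide": [[0.0108, 0.0334, 0.0013], [0.0108, 0.0334, 0.0012], [0.0108, 0.0334, 0.0013], [0.0108, 0.0334, 0.0012], [0.0108, 0.0334, 0.0013], [0.0109, 0.0334, 0.0012], [0.0108, 0.0334, 0.0013], [0.0109, 0.0334, 0.0012], [0.0108, 0.0334, 0.0013], [0.0109, 0.0334, 0.0012], [0.0108, 0.0334, 0.0013], [0.0109, 0.0334, 0.0012]], "gripper": [0, 0, 0, 0, 0, 0, 0, 0, 0, 0, 0, 0]}
end [ 0.6251 -0.1375  0.12  ]
```

Fz of −1.4 N matches a 0.15 kg can. The total slide is x 0.130, y 0.401, which I split into a tapered move.

Request:
jog_arm --dr '[[0, 0, 0], [0, 0, 0], [0, 0, 0], [0, 0, 0], [0, 0, 0], [0, 0, 0], [0, 0, 0], [0, 0, 0], [0, 0, 0], [0, 0, 0]]' --slide '[[0.007, 0.02, 0], [0.012, 0.036, 0], [0.013, 0.04, 0], [0.013, 0.04, 0], [0.013, 0.04, 0], [0.013, 0.04, 0], [0.013, 0.04, 0], [0.013, 0.04, 0], [0.01, 0.03, 0], [0.007, 0.02, 0]]' --gripper '[0, 0, 0, 0, 0, 0, 0, 0, 0, 0]'

```text
time_s: 14.85
position: [0.6028, -0.0875, 0.1331]
tool_rot: [[0.993, 0.122, -0.002], [0.122, -0.993, -0.0], [-0.002, -0.0, -1.0]]
ft_force: [-0.5, 0.6, -1.1]
grip_width: 0.0442
```

Request:
jog_arm --dr '[[0, 0, 0], [0, 0, 0], [0, 0, 0], [0, 0, 0], [0, 0, 0], [0, 0, 0], [0, 0, 0], [0, 0, 0], [0, 0, 0], [0, 0, 0]]' --slide '[[0.006, 0.02, 0.004], [0.005, 0.02, 0.004], [0.003, 0.01, 0.004], [0.002, 0.005, 0.004], [0, 0, 0.004], [0, 0, 0.004], [0, 0, 0.004], [0, 0, 0.004], [0, 0, 0], [0, 0, 0]]' --gripper '[0, 0, 0, 0, 0, 0, 0, 0, 0, 0]'

```text
time_s: 15.85
position: [0.625, -0.1376, 0.1021]
tool_rot: [[0.992, 0.124, -0.0], [0.124, -0.992, -0.0], [-0.0, 0.0, -1.0]]
ft_force: [-0.5, 0.6, -1.3]
grip_width: 0.0446
```

```bash
python3 - <<'E'
from go import *
st()
plan(p0,R0,[([.6251,-.1375,.080],Rdown(7.1),5)],0)
E
```

```text
t 15.85 pos [ 0.625  -0.1376  0.1021] yaw 7.1 tilt z [-0. -0. -1.] F [-0.5  0.6 -1.3] M [-0.03 -0.01 -0.07] w 0.0446 q [-23.  38.  71.  -0.  72. -30.]
rows 5 max 0.0 0.0045
{"dr": [[0.0, 0.0, 0.0], [0.0, 0.0, 0.0], [0.0, 0.0, 0.0], [0.0, 0.0, 0.0], [0.0, 0.0, 0.0]], "slide": [[0.0, 0.0, 0.0044], [0.0, 0.0, 0.0044], [0.0, 0.0, 0.0044], [0.0, -0.0001, 0.0044], [0.0001, 0.0, 0.0045]], "gripper": [0, 0, 0, 0, 0]}
end [ 0.6251 -0.1375  0.08  ]
```

Request:
jog_arm --dr '[[0, 0, 0], [0, 0, 0], [0, 0, 0], [0, 0, 0], [0, 0, 0], [0, 0, 0], [0, 0, 0], [0, 0, 0], [0, 0, 0], [0, 0, 0]]' --slide '[[0, 0, 0.005], [0, 0, 0.006], [0, 0, 0.006], [0, 0, 0.006], [0, 0, 0.006], [0, 0, 0.005], [0, 0, 0.004], [0, 0, 0.004], [0, 0, 0.001], [0, 0, 0]]' --gripper '[0, 0, 0, 0, 0, 0, 0, 0, 0, 0]'

```text
time_s: 16.85
position: [0.625, -0.1378, 0.0589]
tool_rot: [[0.992, 0.123, -0.001], [0.123, -0.992, -0.0], [-0.001, 0.0, -1.0]]
ft_force: [-0.1, 0.5, -1.3]
grip_width: 0.0445
```

```bash
python3 - <<'E'
from go import *
st()
from rig import viewer,env
from h import *
cv2.imwrite("pics/scene9.png",viewer.get_image("scene")["pixels"])
crop("pics/scene9.png",190,160,90,80,8,"pics/s9b.png")
E
```

```text
t 16.85 pos [ 0.625  -0.1378  0.0589] yaw 7.09 tilt z [-0.001 -0.    -1.   ] F [-0.1  0.5 -1.3] M [-0.04  0.02 -0.07] w 0.0445 q [-23.  40.  73.  -0.  67. -30.]
```

View pics/s9b.png

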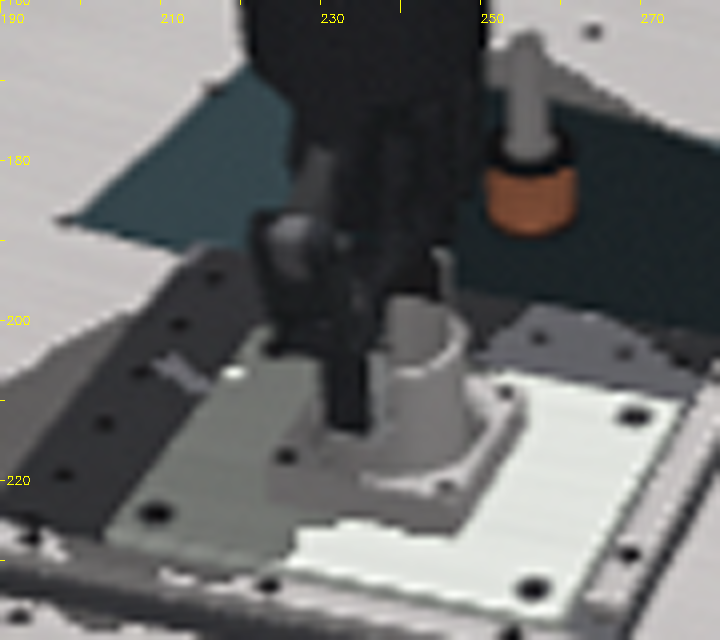

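The can is inside the bore with no contact force. Down the last 3 mm, release and rise.

Request:
jog_arm --dr '[[0, 0, 0], [0, 0, 0], [0, 0, 0], [0, 0, 0], [0, 0, 0], [0, 0, 0], [0, 0, 0], [0, 0, 0], [0, 0, 0], [0, 0, 0]]' --slide '[[0, 0, 0.001], [0, 0, 0.001], [0, 0, 0.0005], [0, 0, 0], [0, 0, 0], [0, 0, 0], [0, 0, 0], [0, 0, 0], [0, 0, 0], [0, 0, 0]]' --gripper '[0, 0, 0, 0, 0, 1, 1, 1, 1, 1]'

```text
time_s: 17.9
position: [0.625, -0.1378, 0.0564]
tool_rot: [[0.992, 0.123, -0.0], [0.123, -0.992, -0.0], [-0.0, 0.0, -1.0]]
ft_force: [0.3, 0.4, 0.6]
grip_width: 0.0854
```

Request:
jog_arm --dr '[[0, 0, 0], [0, 0, 0], [0, 0, 0], [0, 0, 0], [0, 0, 0], [0, 0, 0], [0, 0, 0], [0, 0, 0], [0, 0, 0], [0, 0, 0]]' --slide '[[0, 0, -0.004], [0, 0, -0.01], [0, 0, -0.02], [0, 0, -0.025], [0, 0, -0.025], [-0.02, 0.005, -0.01], [-0.03, 0.005, 0], [-0.03, 0.005, 0], [-0.03, 0.005, 0], [-0.02, 0, 0]]' --gripper '[1, 1, 1, 1, 1, 1, 1, 1, 1, 1]'

```text
time_s: 18.9
position: [0.497, -0.1742, 0.1515]
tool_rot: [[0.992, 0.123, 0.0], [0.123, -0.992, -0.001], [0.0, 0.001, -1.0]]
ft_force: [0.5, -0.6, -0.2]
grip_width: 0.0856
```

```bash
python3 - <<'E'
from go import *
st()
from rig import viewer,env
from h import *
for n in ("top","scene"): cv2.imwrite(f"pics/{n}10.png",viewer.get_image(n)["pixels"])
crop("pics/scene10.png",190,130,110,110,6,"pics/s10b.png")
crop("pics/top10.png",285,165,105,90,7,"pics/t10b.png")
E
```

```text
t 18.9 pos [ 0.497  -0.1742  0.1515] yaw 7.05 tilt z [ 0.    -0.001 -1.   ] F [ 0.5 -0.6 -0.2] M [-0.03  0.01 -0.01] w 0.0856 q [-32.  24.  86.  -0.  69. -39.]
```

View pics/s10b.png

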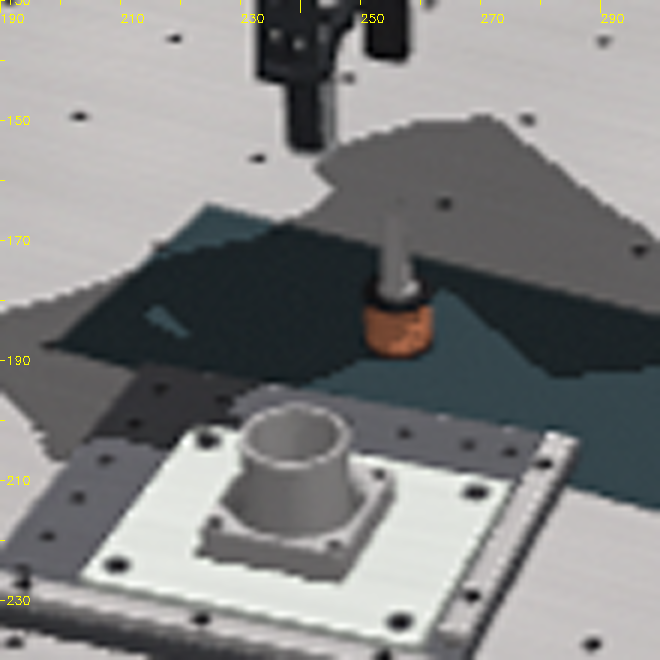

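View pics/t10b.png

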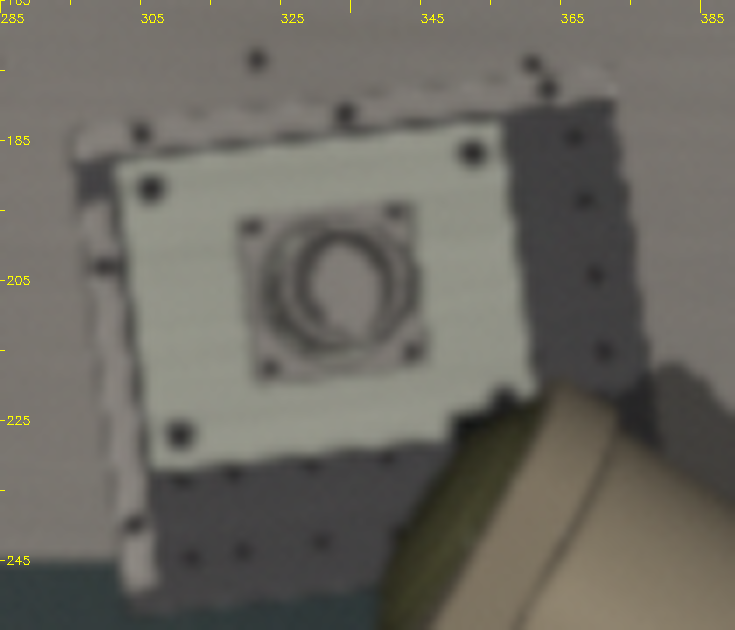

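```bash
python3 - <<'E'
from h import *
crop("pics/top10.png",312,188,40,36,18,"pics/t10c.png")
crop("pics/scene10.png",222,192,40,36,18,"pics/s10c.png")
for n in("top","scene"): print(n,proj(n,[[.625,-.1378,.07]]))
# coil: fit tube top and winding bottom
for n,z in (("top",.074),("top",.03),("scene",.074),("scene",.0)): print(n,z,proj(n,[[.4495,-.1812,z]]).round(1))
E
```

```text
top [[334.12240752 204.84686519]]
scene [[238.5699119  202.50135139]]
top 0.074 [[351.1 273.5]]
top 0.03 [[348.3 272.5]]
scene 0.074 [[255.5 165.3]]
scene 0.0 [[256.2 187.6]]
```

View pics/t10c.png

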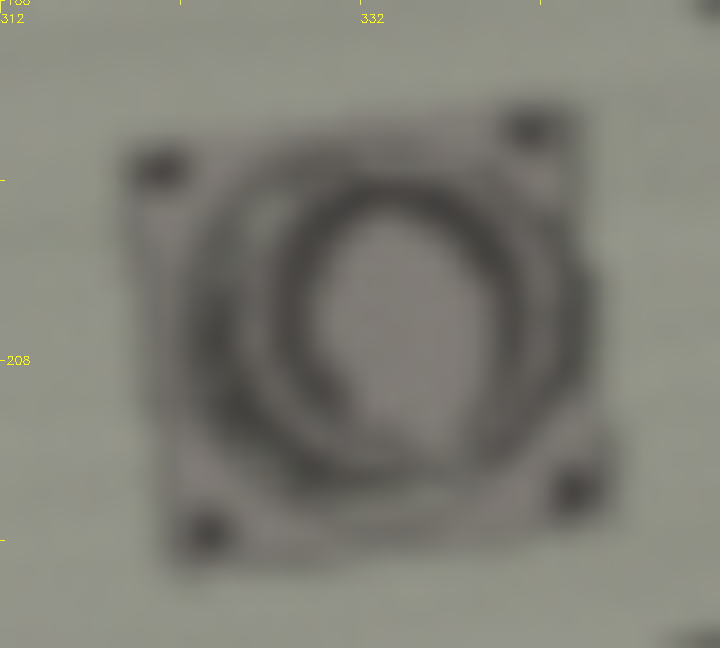

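View pics/s10c.png

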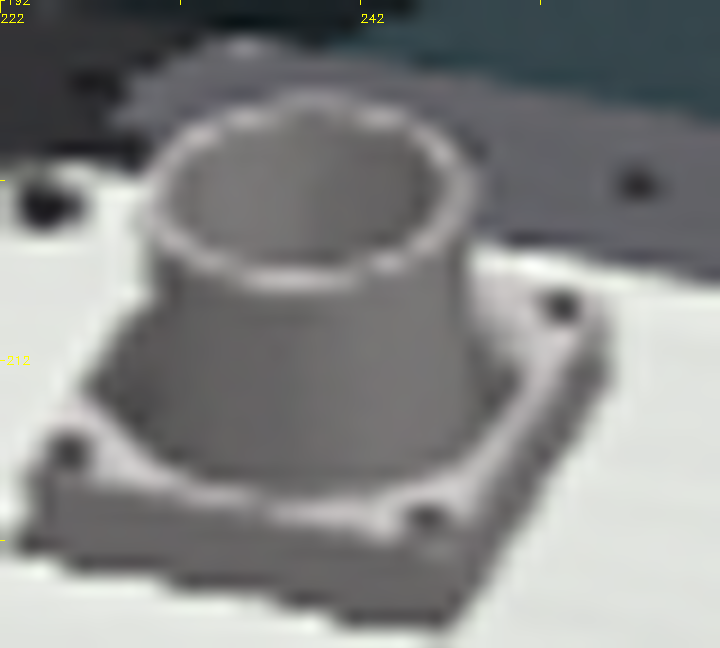

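```bash
python3 - <<'E'
from h import *
crop("pics/top0.png",334,258,36,30,20,"pics/t0d.png")
crop("pics/scene0.png",240,158,36,36,18,"pics/s0d.png")
E
```

```text
(no output)
```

View pics/t0d.png

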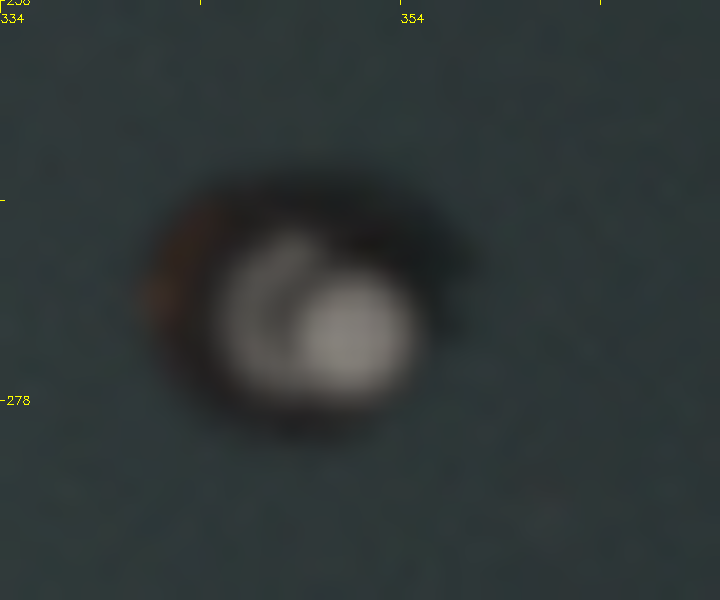

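View pics/s0d.png

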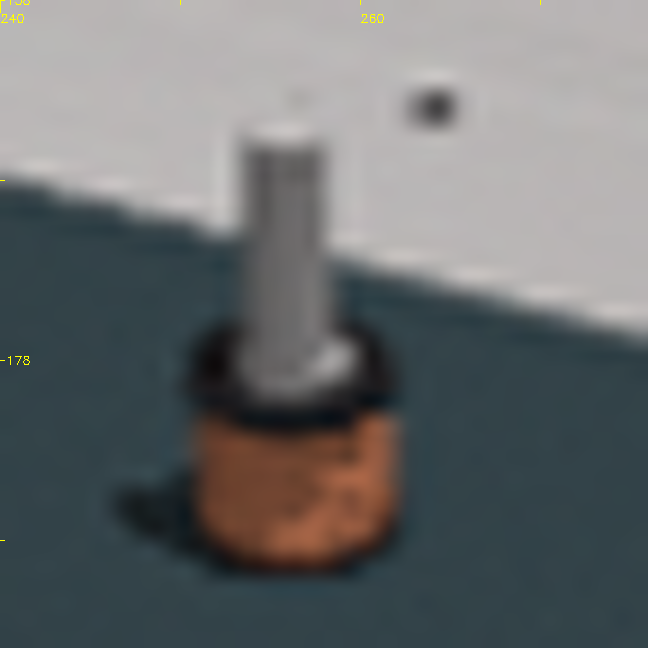

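Both views now agree on the coil tube at about (.448,-.1815). Move above it.

Request:
jog_arm --dr '[[0, 0, 0], [0, 0, 0], [0, 0, 0], [0, 0, 0], [0, 0, 0], [0, 0, 0], [0, 0, 0], [0, 0, 0], [0, 0, 0], [0, 0, 0]]' --slide '[[-0.008, 0, 0.005], [-0.01, 0, 0.008], [-0.01, 0, 0.008], [-0.01, 0, 0.008], [-0.008, 0, 0.008], [-0.0035, 0.001, 0.008], [0, 0, 0.0045], [0, 0, 0], [0, 0, 0], [0, 0, 0]]' --gripper '[1, 1, 1, 1, 1, 1, 1, 1, 1, 1]'

```text
time_s: 20.0
position: [0.4499, -0.1809, 0.1013]
tool_rot: [[0.992, 0.124, 0.0], [0.124, -0.992, -0.001], [0.0, 0.001, -1.0]]
ft_force: [-0.2, 0.7, -0.2]
grip_width: 0.0852
```

```bash
python3 - <<'E'
from go import *
st()
plan(p0,R0,[([.448,-.1815,.062],Rdown(7.1),5)],1)
E
```

```text
t 20.0 pos [ 0.4499 -0.1809  0.1013] yaw 7.11 tilt z [ 0.    -0.001 -1.   ] F [-0.2  0.7 -0.2] M [ 0.04  0.   -0.09] w 0.0852 q [-36.  25.  97.  -0.  59. -43.]
rows 5 max 0.001 0.0079
{"dr": [[0.0, 0.0, 0.0], [0.0, 0.0, 0.0], [0.0, 0.0, 0.0], [0.0, 0.0, 0.0], [0.001, 0.0, 0.0]], "slide": [[-0.0004, 0.0001, 0.0079], [-0.0004, 0.0001, 0.0079], [-0.0004, 0.0001, 0.0078], [-0.0004, 0.0, 0.0079], [-0.0004, 0.0001, 0.0078]], "gripper": [1, 1, 1, 1, 1]}
end [ 0.448  -0.1815  0.062 ]
```

Request:
jog_arm --dr '[[0, 0, 0], [0, 0, 0], [0, 0, 0], [0, 0, 0], [0, 0, 0], [0, 0, 0], [0, 0, 0], [0, 0, 0], [0, 0, 0], [0, 0, 0]]' --slide '[[-0.001, 0, 0.008], [-0.001, 0.0005, 0.011], [0, 0, 0.011], [0, 0, 0.009], [0, 0, 0], [0, 0, 0], [0, 0, 0], [0, 0, 0], [0, 0, 0], [0, 0, 0]]' --gripper '[1, 1, 1, 0.4, 0, -0.3, -0.5, -0.8, -0.9, -0.9]' --force 30

```text
time_s: 21.0
position: [0.4477, -0.1817, 0.0625]
tool_rot: [[0.992, 0.124, 0.0], [0.124, -0.992, -0.001], [0.0, 0.001, -1.0]]
ft_force: [-0.9, 1.1, 3.7]
grip_width: 0.0129
```

```bash
python3 - <<'E'
from go import *
st()
from rig import viewer,env
from h import *
cv2.imwrite("pics/scene11.png",viewer.get_image("scene")["pixels"])
crop("pics/scene11.png",220,125,70,75,8,"pics/s11b.png")
E
```

```text
t 21.0 pos [ 0.4477 -0.1817  0.0625] yaw 7.1 tilt z [ 0.    -0.001 -1.   ] F [-0.9  1.1  3.7] M [-0.02  0.15  0.04] w 0.0129 q [-36.  28.  99.  -0.  53. -43.]
```

View pics/s11b.png

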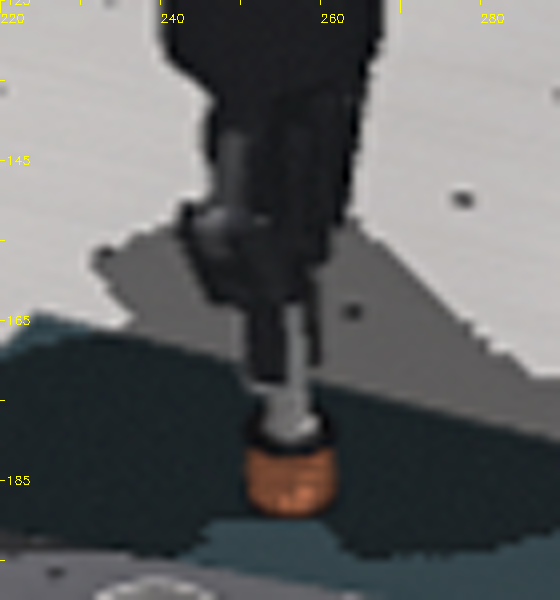

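The coil is upright between the pads (tube at px (256,172)), width 13 mm. Grip harder and lift 105 mm.

Request:
jog_arm --dr '[[0, 0, 0], [0, 0, 0], [0, 0, 0], [0, 0, 0], [0, 0, 0], [0, 0, 0], [0, 0, 0], [0, 0, 0], [0, 0, 0], [0, 0, 0]]' --slide '[[0, 0, 0], [0, 0, 0], [0, 0, -0.005], [0, 0, -0.012], [0, 0, -0.018], [0, 0, -0.02], [0, 0, -0.02], [0, 0, -0.016], [0, 0, -0.01], [0, 0, -0.004]]' --gripper '[-0.9, -0.9, -0.9, -0.9, -0.9, -0.9, -0.9, -0.9, -0.9, -0.9]' --force 70

```text
time_s: 22.05
position: [0.4477, -0.1815, 0.1677]
tool_rot: [[0.992, 0.124, 0.0], [0.124, -0.992, -0.001], [0.0, 0.001, -1.0]]
ft_force: [0.3, -0.1, -1.4]
grip_width: 0.0113
```

```bash
python3 - <<'E'
from go import *
st()
plan(p0,R0,[([.6247,-.1374,.165],Rdown(7.1),10)],1)
from rig import viewer,env
from h import *
for n in ("top","scene"): cv2.imwrite(f"pics/{n}12.png",viewer.get_image(n)["pixels"])
crop("pics/scene12.png",210,75,80,85,7,"pics/s12b.png")
E
```

```text
t 22.05 pos [ 0.4477 -0.1815  0.1677] yaw 7.1 tilt z [ 0.    -0.001 -1.   ] F [ 0.3 -0.1 -1.4] M [0.05 0.01 0.03] w 0.0113 q [-36.  19.  92.  -0.  69. -43.]
rows 10 max 0.001 0.0182
{"dr": [[0.0, 0.0, 0.0], [0.0, 0.0, 0.0], [0.0, 0.0, 0.0], [0.0, 0.0, 0.0], [0.0, 0.0, 0.0], [0.0, 0.0, 0.0], [0.0, 0.0, 0.0], [0.0, 0.0, 0.0], [0.0, 0.0, 0.0], [0.001, 0.0, 0.0]], "slide": [[0.0181, -0.0022, 0.0003], [0.0181, -0.0022, 0.0003], [0.0181, -0.0022, 0.0003], [0.0181, -0.0022, 0.0003], [0.0181, -0.0022, 0.0003], [0.0181, -0.0022, 0.0003], [0.0181, -0.0022, 0.0002], [0.0181, -0.0022, 0.0003], [0.0181, -0.0022, 0.0002], [0.0182, -0.0021, 0.0003]], "gripper": [1, 1, 1, 1, 1, 1, 1, 1, 1, 1]}
end [ 0.6247 -0.1374  0.165 ]
```

View pics/s12b.png

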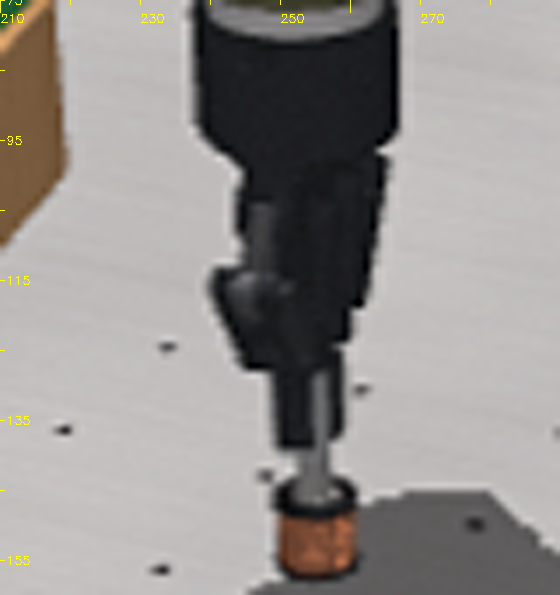

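```bash
python3 - <<'E'
from h import *
c=np.array([.4477,-.1815,.1052]); v=np.array([1.527-.4477,.403+.1815]); v/=np.linalg.norm(v)
w=np.array([-v[1],v[0]])
print("front bottom",proj("scene",[c+np.r_[v*.017,0]]), "sil z+10",proj("scene",[c+np.r_[w*.017,.01],c-np.r_[w*.017,-.01]]))
E
```

```text
front bottom [[255.43895324 158.26699051]] sil z+10 [[261.4132621  151.86420096]
 [249.03608292 152.17965729]]
```

Request:
jog_arm --dr '[[0, 0, 0], [0, 0, 0], [0, 0, 0], [0, 0, 0], [0, 0, 0], [0, 0, 0], [0, 0, 0], [0, 0, 0], [0, 0, 0], [0, 0, 0]]' --slide '[[0.011, -0.0022, 0], [0.02, -0.0025, 0], [0.026, -0.0025, 0], [0.028, -0.0025, 0], [0.028, -0.0025, 0], [0.026, -0.0025, 0], [0.02, -0.0025, 0], [0.013, -0.0025, 0], [0.007, -0.002, 0], [0.002, 0, 0]]' --gripper '[-0.9, -0.9, -0.9, -0.9, -0.9, -0.9, -0.9, -0.9, -0.9, -0.9]'

```text
time_s: 23.15
position: [0.625, -0.1369, 0.1659]
tool_rot: [[0.992, 0.124, -0.002], [0.124, -0.992, 0.0], [-0.002, -0.001, -1.0]]
ft_force: [0.1, 0.5, -1.1]
grip_width: 0.0116
```

```bash
python3 - <<'E'
from go import *
st()
plan(p0,R0,[([.6247,-.1374,.14],Rdown(7.1),5)],1)
from rig import viewer,env
from h import *
for n in ("top","scene"): cv2.imwrite(f"pics/{n}13.png",viewer.get_image(n)["pixels"])
crop("pics/scene13.png",200,140,80,85,7,"pics/s13b.png")
E
```

```text
t 23.15 pos [ 0.625  -0.1369  0.1659] yaw 7.14 tilt z [-0.002  0.    -1.   ] F [ 0.1  0.5 -1.1] M [-0.02 -0.03 -0.01] w 0.0116 q [-23.  34.  66.  -0.  80. -30.]
rows 5 max 0.001 0.0052
{"dr": [[0.0, 0.0, 0.0], [0.0, 0.0, 0.0], [0.0, 0.001, 0.0], [0.0, 0.0, 0.0], [-0.001, 0.001, 0.001]], "slide": [[-0.0001, 0.0001, 0.0052], [-0.0001, 0.0001, 0.0052], [0.0, 0.0001, 0.0052], [-0.0001, 0.0001, 0.0052], [0.0, 0.0, 0.0051]], "gripper": [1, 1, 1, 1, 1]}
end [ 0.6247 -0.1374  0.14  ]
```

View pics/s13b.png

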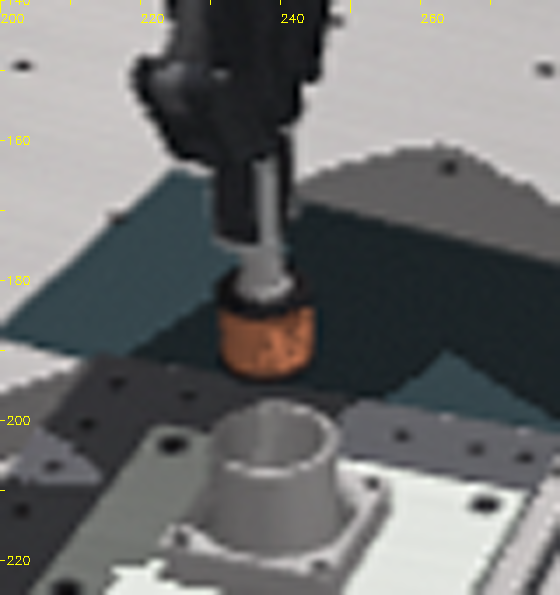

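```bash
python3 - <<'E'
from h import *
for c,r,ob in ((np.array([.625,-.1369,.1034]),.017,"coil obs u 237.6, bottom 193.6"),(np.array([.6247,-.1372,.07]),.023,"rim obs u238.6; rim front v 207.3 back 197.4")):
    v=np.array([1.527,.403])-c[:2]; v/=np.linalg.norm(v)
    print(ob,"c",proj("scene",[c])[0],"front",proj("scene",[c+np.r_[v*r,0]])[0],"back",proj("scene",[c-np.r_[v*r,0]])[0])
E
```

```text
coil obs u 237.6, bottom 193.6 c [238.22980708 191.48556122] front [238.45182252 195.28778601] back [238.01248658 187.7657393 ]
rim obs u238.6; rim front v 207.3 back 197.4 c [238.83746631 202.49776195] front [239.14364664 207.74334934] back [238.53988007 197.40317783]
```

Request:
jog_arm --dr '[[0, 0, 0], [0, 0, 0], [0, 0, 0], [0, 0, 0], [0, 0, 0], [0, 0, 0], [0, 0, 0], [0, 0, 0], [0, 0, 0], [0, 0, 0]]' --slide '[[0, 0, 0.004], [0, 0, 0.005], [0, 0, 0.005], [0, 0, 0.005], [0, 0, 0.005], [0, 0, 0.005], [0, 0, 0.005], [0, 0, 0.005], [0, 0, 0.005], [0, 0, 0.002]]' --gripper '[-0.9, -0.9, -0.9, -0.9, -0.9, -0.9, -0.9, -0.9, -0.9, -0.9]'

```text
time_s: 24.25
position: [0.6243, -0.1376, 0.1203]
tool_rot: [[0.992, 0.123, -0.001], [0.123, -0.992, 0.0], [-0.001, -0.0, -1.0]]
ft_force: [0.0, 0.1, -2.0]
grip_width: 0.0114
```

```bash
python3 - <<'E'
from go import *
st()
from rig import viewer,env
from h import *
cv2.imwrite("pics/scene14.png",viewer.get_image("scene")["pixels"])
crop("pics/scene14.png",200,140,80,85,7,"pics/s14b.png")
E
```

```text
t 24.25 pos [ 0.6243 -0.1376  0.1203] yaw 7.09 tilt z [-0.001  0.    -1.   ] F [ 0.   0.1 -2. ] M [-0.01  0.02 -0.  ] w 0.0114 q [-23.  37.  69.  -0.  74. -30.]
```

View pics/s14b.png

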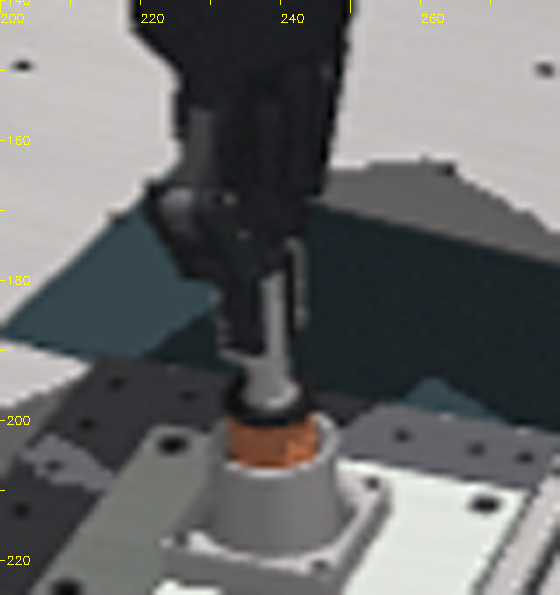

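The coil is entering the can, centred (coil and rim both at u≈239), with no contact force. Continue.

Request:
jog_arm --dr '[[0, 0, 0], [0, 0, 0], [0, 0, 0], [0, 0, 0], [0, 0, 0], [0, 0, 0], [0, 0, 0], [0, 0, 0], [0, 0, 0], [0, 0, 0]]' --slide '[[0, 0, 0.004], [0, 0, 0.004], [0, 0, 0.004], [0, 0, 0.004], [0, 0, 0.004], [0, 0, 0.004], [0, 0, 0.002], [0, 0, 0.002], [0, 0, 0.001], [0, 0, 0]]' --gripper '[-0.9, -0.9, -0.9, -0.9, -0.9, -0.9, -0.9, -0.9, -0.9, -0.9]'

```text
time_s: 25.3
position: [0.6245, -0.1376, 0.0919]
tool_rot: [[0.992, 0.123, -0.001], [0.123, -0.992, -0.0], [-0.001, 0.0, -1.0]]
ft_force: [0.6, -0.8, -1.6]
grip_width: 0.0114
```

Request:
jog_arm --dr '[[0, 0, 0], [0, 0, 0], [0, 0, 0], [0, 0, 0], [0, 0, 0], [0, 0, 0], [0, 0, 0], [0, 0, 0], [0, 0, 0], [0, 0, 0]]' --slide '[[0, 0, 0.0005], [0, 0, 0.0005], [0, 0, 0.0005], [0, 0, 0.0005], [0, 0, 0.0005], [0, 0, 0], [0, 0, 0], [0, 0, 0], [0, 0, 0], [0, 0, 0]]' --gripper '[-0.9, -0.9, -0.9, -0.9, -0.9, -0.9, -0.9, -0.9, -0.9, -0.9]'

```text
time_s: 26.3
position: [0.6245, -0.1377, 0.0895]
tool_rot: [[0.992, 0.123, -0.0], [0.123, -0.992, -0.0], [-0.0, 0.0, -1.0]]
ft_force: [0.2, -0.0, -1.5]
grip_width: 0.0115
```

Request:
jog_arm --dr '[[0, 0, 0], [0, 0, 0], [0, 0, 0], [0, 0, 0], [0, 0, 0], [0, 0, 0], [0, 0, 0], [0, 0, 0], [0, 0, 0], [0, 0, 0]]' --slide '[[0, 0, 0.0005], [0, 0, 0.0005], [0, 0, 0.0005], [0, 0, 0], [0, 0, 0], [0, 0, 0], [0, 0, 0], [0, 0, 0], [0, 0, 0], [0, 0, 0]]' --gripper '[-0.9, -0.9, -0.9, -0.9, -0.9, -0.9, -0.9, -0.9, -0.9, -0.9]'

```text
time_s: 27.3
position: [0.6246, -0.1377, 0.0886]
tool_rot: [[0.992, 0.123, 0.0], [0.123, -0.992, -0.001], [0.0, 0.001, -1.0]]
ft_force: [-2.6, 0.3, 5.7]
grip_width: 0.0117
```

```bash
python3 - <<'E'
from go import *
st()
from rig import viewer,env
from h import *
cv2.imwrite("pics/scene15.png",viewer.get_image("scene")["pixels"])
crop("pics/scene15.png",205,160,65,65,9,"pics/s15b.png")
print(proj("scene",[[.6245,-.1377,.100]]))
E
```

```text
t 27.3 pos [ 0.6246 -0.1377  0.0886] yaw 7.09 tilt z [ 0.    -0.001 -1.   ] F [-2.6  0.3  5.7] M [0.12 0.44 0.03] w 0.0117 q [-23.  38.  71.  -0.  70. -30.]
[[238.11273218 192.45498297]]
```

View pics/s15b.png

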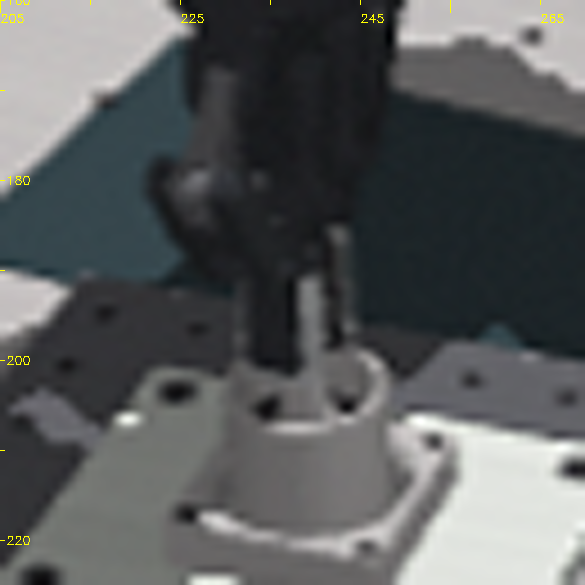

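Contact came at TCP 0.0886 (expected 0.0885), so the coil is home. Release, rise, and head for the cap.

Request:
jog_arm --dr '[[0, 0, 0], [0, 0, 0], [0, 0, 0], [0, 0, 0], [0, 0, 0], [0, 0, 0], [0, 0, 0], [0, 0, 0], [0, 0, 0], [0, 0, 0]]' --slide '[[0, 0, 0], [0, 0, 0], [0, 0, 0], [0, 0, 0], [0, 0, -0.005], [0, 0, -0.012], [0, 0, -0.018], [0, 0, -0.02], [0, 0, -0.02], [0, 0, -0.015]]' --gripper '[-0.5, 0, 0.5, 1, 1, 1, 1, 1, 1, 1]'

```text
time_s: 28.35
position: [0.6248, -0.1377, 0.1806]
tool_rot: [[0.992, 0.123, 0.002], [0.123, -0.992, -0.001], [0.002, 0.002, -1.0]]
ft_force: [-0.4, 0.3, 0.0]
grip_width: 0.0852
```

Request:
jog_arm --dr '[[0, 0, 0], [0, 0, 0], [0, 0, 0], [0, 0, 0], [0, 0, 0], [0, 0, 0], [0, 0, 0], [0, 0, 0], [0, 0, 0], [0, 0, 0]]' --slide '[[-0.01, -0.01, 0], [-0.02, -0.015, 0], [-0.02, -0.02, 0], [-0.02, -0.02, 0], [-0.02, -0.02, 0], [-0.02, -0.02, 0], [-0.02, -0.02, 0], [-0.015, -0.02, 0], [-0.01, -0.01, 0], [-0.005, -0.005, 0]]' --gripper '[1, 1, 1, 1, 1, 1, 1, 1, 1, 1]'

```text
time_s: 29.35
position: [0.4456, 0.0019, 0.1788]
tool_rot: [[0.992, 0.124, 0.001], [0.124, -0.992, -0.001], [0.001, 0.001, -1.0]]
ft_force: [0.6, 0.7, 0.8]
grip_width: 0.0851
```

```bash
python3 - <<'E'
from go import *
st()
from rig import viewer,env
from h import *
for n in ("top","scene"): cv2.imwrite(f"pics/{n}16.png",viewer.get_image(n)["pixels"])
a="pics/scene16.png"; crop(a,220,180,40,36,18,"pics/s16b.png")
crop("pics/top16.png",312,188,40,36,18,"pics/t16b.png")
print(proj("scene",[[.6245,-.1377,.100]]),proj("top",[[.6245,-.1377,.100]]))
crop("pics/top0.png",262,256,36,34,18,"pics/t0e.png")
crop("pics/scene0.png",300,184,36,30,18,"pics/s0e.png")
E
```

```text
t 29.35 pos [0.4456 0.0019 0.1788] yaw 7.13 tilt z [ 0.001 -0.001 -1.   ] F [0.6 0.7 0.8] M [-0.02 -0.05  0.02] w 0.0851 q [-15.  15.  96.  -0.  69. -22.]
[[238.11273218 192.45498297]] [[335.61041009 203.8160363 ]]
```

View pics/s16b.png

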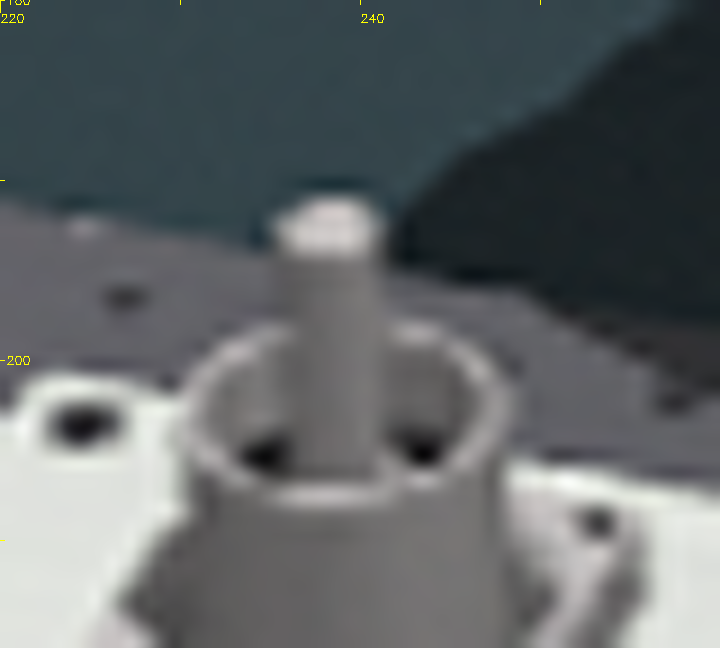

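View pics/t16b.png

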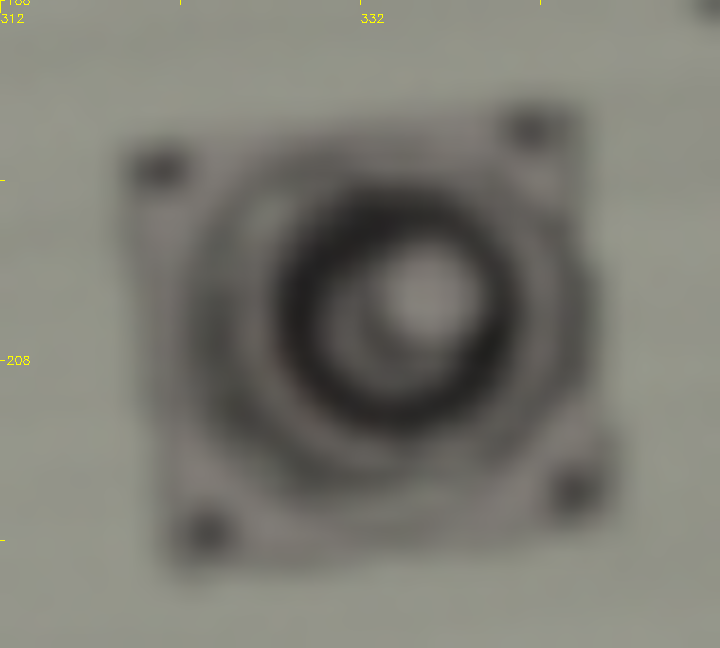

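View pics/t0e.png

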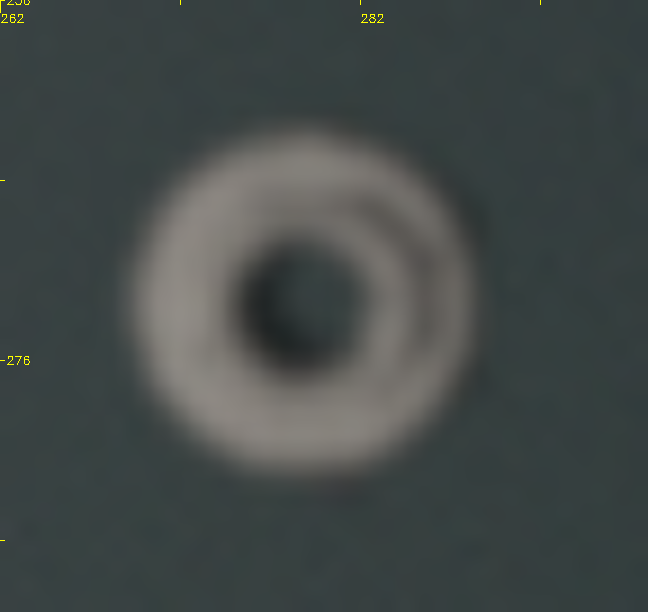

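View pics/s0e.png

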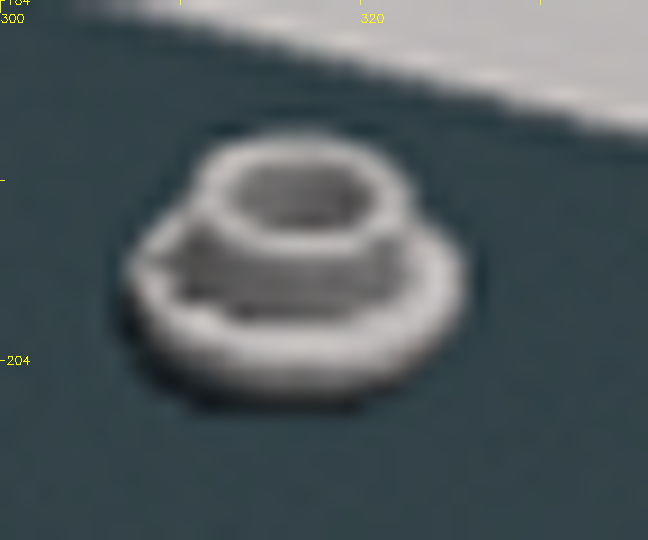

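```bash
python3 - <<'E'
from h import *
print(at("scene",[(316.4,194.3)],.026),at("top",[(278.3,272.75)],.026),at("top",[(278.4,272.3)],.012))
print(at("scene",[(300+297/18-.47,184+280/18-.47)],.012))
E
```

```text
[[0.44476324 0.00259923 0.026     ]] [[0.44654027 0.00441078 0.026     ]] [[0.44689235 0.00424001 0.012     ]]
[[0.44747917 0.00321534 0.012     ]]
```

Request:
jog_arm --dr '[[0, 0, 0], [0, 0, 0], [0, 0, 0], [0, 0, 0], [0, 0, 0], [0, 0, 0], [0, 0, 0], [0, 0, 0], [0, 0, 0], [0, 0, 0]]' --slide '[[0.0005, 0, 0.01], [0, 0, 0.015], [0, 0, 0.018], [0, 0, 0.018], [0, 0, 0.018], [0, 0, 0.018], [0, 0, 0.015], [0, 0, 0.008], [0, 0, 0], [0, 0, 0]]' --gripper '[1, 1, 1, 1, 1, 1, 1, 1, 1, 1]'

```text
time_s: 30.45
position: [0.4468, 0.0012, 0.0581]
tool_rot: [[0.992, 0.123, -0.0], [0.123, -0.992, -0.0], [-0.0, 0.0, -1.0]]
ft_force: [0.2, 0.4, 0.3]
grip_width: 0.0853
```

```bash
python3 - <<'E'
from go import *
st()
plan(p0,R0,[([.4463,.0037,.024],Rdown(7.1),5)],1)
E
```

```text
t 30.45 pos [0.4468 0.0012 0.0581] yaw 7.08 tilt z [-0. -0. -1.] F [0.2 0.4 0.3] M [ 0.01 -0.02  0.  ] w 0.0853 q [-15.  26. 105.  -0.  49. -22.]
rows 5 max 0.0 0.0069
{"dr": [[0.0, 0.0, 0.0], [0.0, 0.0, 0.0], [0.0, 0.0, 0.0], [0.0, 0.0, 0.0], [0.0, 0.0, 0.0]], "slide": [[0.0, -0.0005, 0.0068], [-0.0001, -0.0005, 0.0068], [0.0, -0.0005, 0.0068], [-0.0001, -0.0006, 0.0068], [0.0, -0.0005, 0.0069]], "gripper": [1, 1, 1, 1, 1]}
end [0.4463 0.0037 0.024 ]
```

Request:
jog_arm --dr '[[0, 0, 0], [0, 0, 0], [0, 0, 0], [0, 0, 0], [0, 0, 0], [0, 0, 0], [0, 0, 0], [0, 0, 0], [0, 0, 0], [0, 0, 0]]' --slide '[[0, -0.0005, 0.006], [-0.0005, -0.0005, 0.008], [0, -0.0005, 0.008], [0, -0.0005, 0.008], [0, -0.0005, 0.004], [0, 0, 0], [0, 0, 0], [0, 0, 0], [0, 0, 0], [0, 0, 0]]' --gripper '[1, 1, 1, 1, 0.7, 0.4, 0.1, -0.2, -0.4, -0.4]' --force 30

```text
time_s: 31.45
position: [0.4459, 0.0038, 0.0245]
tool_rot: [[0.992, 0.123, 0.001], [0.123, -0.992, -0.001], [0.0, 0.001, -1.0]]
ft_force: [-1.4, 0.1, 5.8]
grip_width: 0.0339
```

```bash
python3 - <<'E'
from go import *
st()
from rig import viewer,env
from h import *
cv2.imwrite("pics/scene17.png",viewer.get_image("scene")["pixels"])
crop("pics/scene17.png",285,155,65,60,10,"pics/s17b.png")
E
```

```text
t 31.45 pos [0.4459 0.0038 0.0245] yaw 7.09 tilt z [ 0.001 -0.001 -1.   ] F [-1.4  0.1  5.8] M [ 0.04  0.09 -0.06] w 0.0339 q [-15.  30. 107.  -0.  43. -22.]
```

View pics/s17b.png

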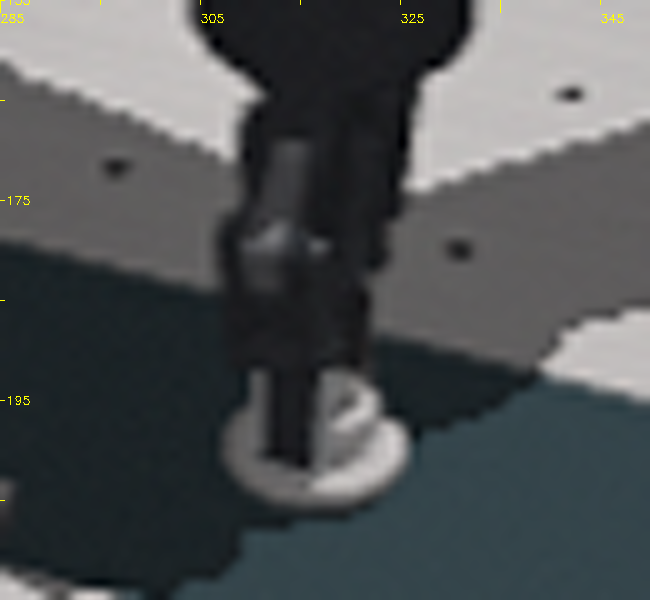

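Request:
jog_arm --dr '[[0, 0, 0], [0, 0, 0], [0, 0, 0], [0, 0, 0], [0, 0, 0], [0, 0, 0], [0, 0, 0], [0, 0, 0], [0, 0, 0], [0, 0, 0]]' --slide '[[0, 0, 0], [0, 0, -0.005], [0, 0, -0.015], [0, 0, -0.02], [0, 0, -0.022], [0, 0, -0.022], [0, 0, -0.022], [0, 0, -0.018], [0, 0, -0.01], [0, 0, -0.004]]' --gripper '[-0.4, -0.4, -0.4, -0.4, -0.4, -0.4, -0.4, -0.4, -0.4, -0.4]' --force 70

```text
time_s: 32.5
position: [0.4458, 0.0038, 0.1627]
tool_rot: [[0.992, 0.123, 0.001], [0.123, -0.992, -0.001], [0.001, 0.001, -1.0]]
ft_force: [-0.1, -0.1, -1.2]
grip_width: 0.032
```

```bash
python3 - <<'E'
from go import *
st()
plan(p0,R0,[([.6246,-.1377,.162],Rdown(7.1),10)],1)
from rig import viewer,env
from h import *
cv2.imwrite("pics/scene18.png",viewer.get_image("scene")["pixels"])
crop("pics/scene18.png",280,90,65,70,10,"pics/s18b.png")
c=np.array([p0[0],p0[1],p0[2]-.0245])
v=np.array([1.527,.403])-c[:2]; v/=np.linalg.norm(v); w=np.r_[-v[1],v[0],0]*.025
print("flange sides",proj("scene",[c+[0,0,.0085]+w,c+[0,0,.0085]-w]).round(2).tolist(),"front bottom of flange",proj("scene",[c+np.r_[v*.025,.005]]).round(2))
E
```

```text
t 32.5 pos [0.4458 0.0038 0.1627] yaw 7.09 tilt z [ 0.001 -0.001 -1.   ] F [-0.1 -0.1 -1.2] M [-0.01 -0.07  0.03] w 0.032 q [-15.  16.  98.  -0.  66. -22.]
rows 10 max 0.001 0.0163
{"dr": [[0.0, 0.0, 0.0], [0.0, 0.0, 0.0], [0.0, 0.0, 0.0], [0.0, 0.0, 0.0], [0.0, 0.0, 0.0], [0.0, 0.0, 0.0], [0.0, 0.0, 0.0], [0.0, 0.0, 0.0], [0.0, 0.0, 0.0], [0.001, -0.001, 0.0]], "slide": [[0.016, 0.0163, 0.0001], [0.016, 0.0162, 0.0001], [0.016, 0.0163, 0.0001], [0.016, 0.0162, 0.0001], [0.016, 0.0163, 0.0001], [0.016, 0.0162, 0.0001], [0.016, 0.0163, 0.0001], [0.016, 0.0162, 0.0001], [0.016, 0.0163, 0.0], [0.016, 0.0162, 0.0001]], "gripper": [1, 1, 1, 1, 1, 1, 1, 1, 1, 1]}
end [ 0.6246 -0.1377  0.162 ]
flange sides [[328.26, 156.34], [308.99, 155.5]] front bottom of flange [[318.31 161.91]]
```

View pics/s18b.png

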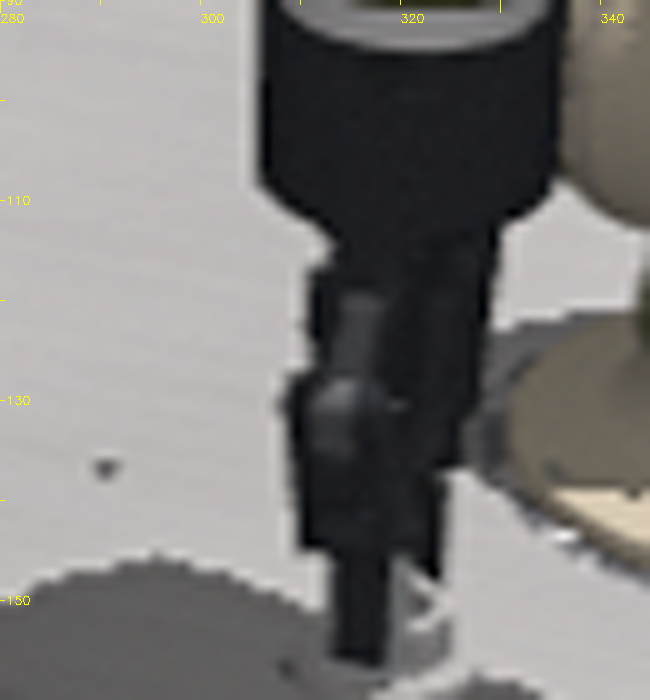

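Move above the can (tapered, total x 0.160, y 0.1625).

Request:
jog_arm --dr '[[0, 0, 0], [0, 0, 0], [0, 0, 0], [0, 0, 0], [0, 0, 0], [0, 0, 0], [0, 0, 0], [0, 0, 0], [0, 0, 0], [0, 0, 0]]' --slide '[[0.01, 0.01, 0], [0.018, 0.018, 0], [0.022, 0.022, 0], [0.025, 0.025, 0], [0.025, 0.025, 0], [0.022, 0.023, 0], [0.018, 0.019, 0], [0.011, 0.012, 0], [0.006, 0.006, 0], [0.003, 0.0025, 0]]' --gripper '[-0.4, -0.4, -0.4, -0.4, -0.4, -0.4, -0.4, -0.4, -0.4, -0.4]'

```text
time_s: 33.55
position: [0.6248, -0.1383, 0.1607]
tool_rot: [[0.992, 0.123, -0.002], [0.123, -0.992, 0.0], [-0.002, -0.001, -1.0]]
ft_force: [-0.8, 0.6, -1.5]
grip_width: 0.0322
```

```bash
python3 - <<'E'
from go import *
st()
plan(p0,R0,[([.6246,-.1377,.14],Rdown(7.1),10)],1)
from rig import viewer,env
from h import *
cv2.imwrite("pics/scene19.png",viewer.get_image("scene")["pixels"])
crop("pics/scene19.png",205,145,65,70,10,"pics/s19b.png")
def pr(c):
    c=np.array(c)
    v=np.array([1.527,.403])-c[:2]; v/=np.linalg.norm(v); w=np.r_[-v[1],v[0],0]*.025
    print("flange sides",proj("scene",[c+[0,0,.0085]+w,c+[0,0,.0085]-w]).round(2).tolist(),"front bottom of flange",proj("scene",[c+np.r_[v*.025,.005]]).round(2))
pr([p0[0],p0[1],p0[2]-.0245]); pr([.4459,.0038,0])
E
```

```text
t 33.55 pos [ 0.6248 -0.1383  0.1607] yaw 7.06 tilt z [-0.002  0.    -1.   ] F [-0.8  0.6 -1.5] M [ 0.04  0.02 -0.02] w 0.0322 q [-23.  34.  66.  -0.  79. -30.]
rows 10 max 0.001 0.0021
{"dr": [[0.0, 0.0, 0.0], [0.0, 0.0, 0.0], [0.0, 0.0, 0.0], [0.0, 0.0, 0.0], [0.0, 0.0, 0.0], [0.0, 0.0, 0.0], [0.0, 0.0, 0.0], [0.0, 0.001, 0.0], [0.0, 0.0, 0.0], [-0.001, 0.001, -0.001]], "slide": [[0.0, -0.0001, 0.0021], [0.0, -0.0001, 0.0021], [0.0, -0.0001, 0.0021], [0.0, 0.0, 0.0021], [0.0, -0.0001, 0.002], [0.0, 0.0, 0.0021], [0.0, -0.0001, 0.002], [0.0, 0.0, 0.0021], [-0.0001, -0.0001, 0.002], [0.0, 0.0, 0.0021]], "gripper": [1, 1, 1, 1, 1, 1, 1, 1, 1, 1]}
end [ 0.6246 -0.1377  0.14  ]
flange sides [[247.22, 176.57], [226.55, 177.64]] front bottom of flange [[237.31 183.83]]
flange sides [[325.47, 200.34], [307.33, 199.46]] front bottom of flange [[316.08 206.12]]
```

View pics/s19b.png

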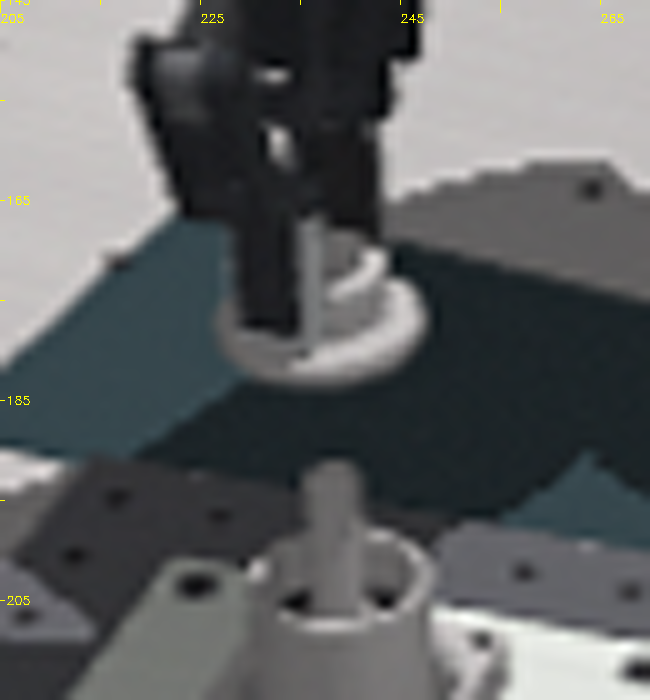

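The cap is centred in the grip to about 0.1 px of the prediction. Lower to just above the tube and check.

Request:
jog_arm --dr '[[0, 0, 0], [0, 0, 0], [0, 0, 0], [0, 0, 0], [0, 0, 0], [0, 0, 0], [0, 0, 0], [0, 0, 0], [0, 0, 0], [0, 0, 0]]' --slide '[[0, 0, 0.003], [0, 0, 0.005], [0, 0, 0.005], [0, 0, 0.005], [0, 0, 0.004], [0, 0, 0.003], [0, 0, 0.001], [0, 0, 0], [0, 0, 0], [0, 0, 0]]' --gripper '[-0.4, -0.4, -0.4, -0.4, -0.4, -0.4, -0.4, -0.4, -0.4, -0.4]'

```text
time_s: 34.6
position: [0.6246, -0.1377, 0.1362]
tool_rot: [[0.992, 0.123, -0.0], [0.123, -0.992, -0.0], [-0.0, 0.0, -1.0]]
ft_force: [0.3, 0.9, -0.6]
grip_width: 0.032
```

```bash
python3 - <<'E'
from go import *
st()
from rig import viewer,env
from h import *
cv2.imwrite("pics/scene20.png",viewer.get_image("scene")["pixels"])
crop("pics/scene20.png",205,145,65,70,10,"pics/s20b.png")
E
```

```text
t 34.6 pos [ 0.6246 -0.1377  0.1362] yaw 7.09 tilt z [-0. -0. -1.] F [ 0.3  0.9 -0.6] M [ 0.04  0.02 -0.  ] w 0.032 q [-23.  36.  68.  -0.  76. -30.]
```

View pics/s20b.png

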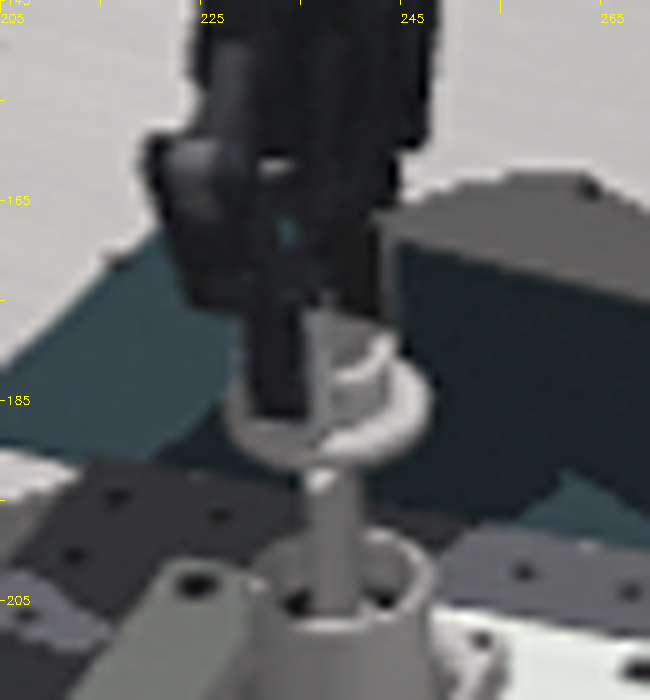

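Request:
jog_arm --dr '[[0, 0, 0], [0, 0, 0], [0, 0, 0], [0, 0, 0], [0, 0, 0], [0, 0, 0], [0, 0, 0], [0, 0, 0], [0, 0, 0], [0, 0, 0]]' --slide '[[0, 0, 0.003], [0, 0, 0.004], [0, 0, 0.004], [0, 0, 0.004], [0, 0, 0.004], [0, 0, 0.004], [0, 0, 0.004], [0, 0, 0.004], [0, 0, 0.003], [0, 0, 0]]' --gripper '[-0.4, -0.4, -0.4, -0.4, -0.4, -0.4, -0.4, -0.4, -0.4, -0.4]'

```text
time_s: 35.65
position: [0.6243, -0.1376, 0.1015]
tool_rot: [[0.992, 0.123, -0.001], [0.123, -0.992, 0.0], [-0.001, -0.0, -1.0]]
ft_force: [-1.4, -0.0, -0.9]
grip_width: 0.0319
```

Request:
jog_arm --dr '[[0, 0, 0], [0, 0, 0], [0, 0, 0], [0, 0, 0], [0, 0, 0], [0, 0, 0], [0, 0, 0], [0, 0, 0], [0, 0, 0], [0, 0, 0]]' --slide '[[0, 0, 0.001], [0, 0, 0.001], [0, 0, 0.001], [0, 0, 0.001], [0, 0, 0.001], [0, 0, 0.001], [0, 0, 0.001], [0, 0, 0.001], [0, 0, 0.001], [0, 0, 0]]' --gripper '[-0.4, -0.4, -0.4, -0.4, -0.4, -0.4, -0.4, -0.4, -0.4, -0.4]'

```text
time_s: 36.65
position: [0.6244, -0.1377, 0.0928]
tool_rot: [[0.992, 0.123, -0.001], [0.123, -0.992, -0.0], [-0.001, 0.0, -1.0]]
ft_force: [0.4, 0.8, -2.2]
grip_width: 0.0322
```

```bash
python3 - <<'E'
from go import *
st()
from rig import viewer,env
from h import *
cv2.imwrite("pics/scene21.png",viewer.get_image("scene")["pixels"])
crop("pics/scene21.png",205,155,65,70,10,"pics/s21b.png")
E
```

```text
t 36.65 pos [ 0.6244 -0.1377  0.0928] yaw 7.09 tilt z [-0.001 -0.    -1.   ] F [ 0.4  0.8 -2.2] M [-0.02  0.01  0.  ] w 0.0322 q [-23.  38.  71.  -0.  71. -30.]
```

View pics/s21b.png

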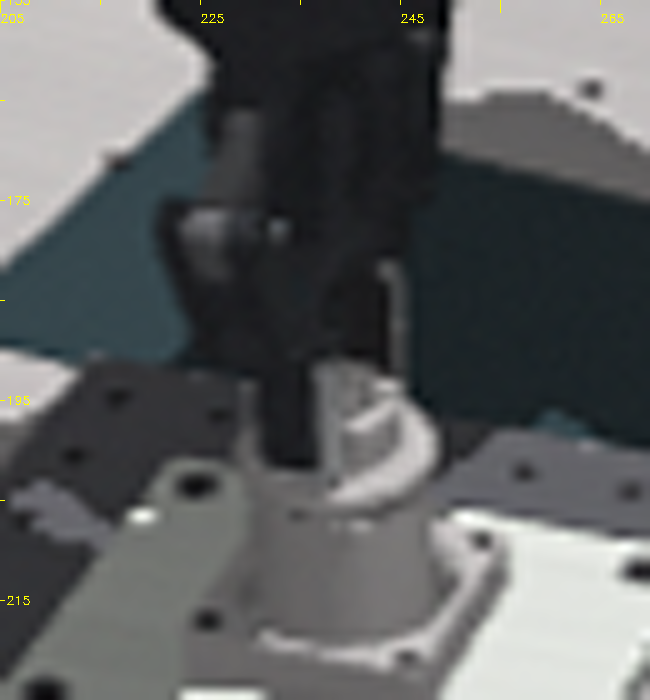

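The cap is over the tube with the spigot at the rim, and there is no force. The last 4 mm slowly.

Request:
jog_arm --dr '[[0, 0, 0], [0, 0, 0], [0, 0, 0], [0, 0, 0], [0, 0, 0], [0, 0, 0], [0, 0, 0], [0, 0, 0], [0, 0, 0], [0, 0, 0]]' --slide '[[0, 0, 0.0005], [0, 0, 0.0005], [0, 0, 0.0005], [0, 0, 0.0005], [0, 0, 0.0005], [0, 0, 0.0005], [0, 0, 0.0005], [0, 0, 0.0005], [0, 0, 0], [0, 0, 0]]' --gripper '[-0.4, -0.4, -0.4, -0.4, -0.4, -0.4, -0.4, -0.4, -0.4, -0.4]'

```text
time_s: 37.7
position: [0.6246, -0.1377, 0.0899]
tool_rot: [[0.992, 0.124, 0.0], [0.124, -0.992, -0.001], [0.0, 0.001, -1.0]]
ft_force: [-3.7, 0.4, 6.1]
grip_width: 0.0325
```

```bash
python3 - <<'E'
from go import *
st()
E
```

```text
t 37.7 pos [ 0.6246 -0.1377  0.0899] yaw 7.1 tilt z [ 0.    -0.001 -1.   ] F [-3.7  0.4  6.1] M [0.12 0.46 0.03] w 0.0325 q [-23.  38.  71.  -0.  70. -30.]
```

Contact at TCP 0.0899 (home predicted 0.0895; a spigot sitting on the rim would read 0.0945). Release and retreat.

Request:
jog_arm --dr '[[0, 0, 0], [0, 0, 0], [0, 0, 0], [0, 0, 0], [0, 0, 0], [0, 0, 0], [0, 0, 0], [0, 0, 0], [0, 0, 0], [0, 0, 0]]' --slide '[[0, 0, -0.0005], [0, 0, 0], [0, 0, 0], [0, 0, 0], [0, 0, -0.004], [0, 0, -0.01], [0, 0, -0.018], [0, 0, -0.02], [0, 0, -0.02], [0, 0, -0.02]]' --gripper '[-0.3, 0.2, 0.6, 1, 1, 1, 1, 1, 1, 1]'

```text
time_s: 38.7
position: [0.6246, -0.1376, 0.1833]
tool_rot: [[0.992, 0.124, 0.001], [0.124, -0.992, -0.001], [0.0, 0.001, -1.0]]
ft_force: [0.9, -0.1, -0.8]
grip_width: 0.0853
```

Request:
jog_arm --dr '[[0, 0, 0], [0, 0, 0], [0, 0, 0], [0, 0, 0], [0, 0, 0], [0, 0, 0], [0, 0, 0], [0, 0, 0], [0, 0, 0], [0, 0, 0]]' --slide '[[-0.015, -0.01, -0.01], [-0.02, -0.02, 0], [-0.02, -0.02, 0], [-0.02, -0.02, 0], [-0.02, -0.02, 0], [-0.02, -0.02, 0], [-0.02, -0.02, 0], [-0.015, -0.02, 0], [-0.01, -0.01, 0], [-0.005, -0.005, 0]]' --gripper '[1, 1, 1, 1, 1, 1, 1, 1, 1, 1]'

```text
time_s: 39.7
position: [0.44, 0.0062, 0.1922]
tool_rot: [[0.992, 0.124, 0.001], [0.124, -0.992, -0.001], [0.001, 0.001, -1.0]]
ft_force: [-0.5, -0.4, -0.7]
grip_width: 0.0852
```

```bash
python3 - <<'E'
from go import *
st()
from rig import viewer,env
from h import *
for n in ("top","scene"): cv2.imwrite(f"pics/{n}22.png",viewer.get_image(n)["pixels"])
crop("pics/scene22.png",195,170,95,75,8,"pics/s22b.png")
crop("pics/top22.png",285,165,105,90,7,"pics/t22b.png")
print("cap top",proj("scene",[[.6246,-.1377,.091]]),proj("top",[[.6246,-.1377,.091]]))
print("tube top",proj("scene",[[.6246,-.1377,.1]]),proj("top",[[.6246,-.1377,.1]]))
E
```

```text
t 39.7 pos [0.44   0.0062 0.1922] yaw 7.13 tilt z [ 0.001 -0.001 -1.   ] F [-0.5 -0.4 -0.7] M [ 0.01  0.06 -0.04] w 0.0852 q [-15.  14.  96.  -0.  71. -22.]
cap top [[238.27165065 195.49050334]] [[335.14330252 204.15093587]]
tube top [[238.09305438 192.47510378]] [[335.61041075 203.7764639 ]]
```

View pics/s22b.png

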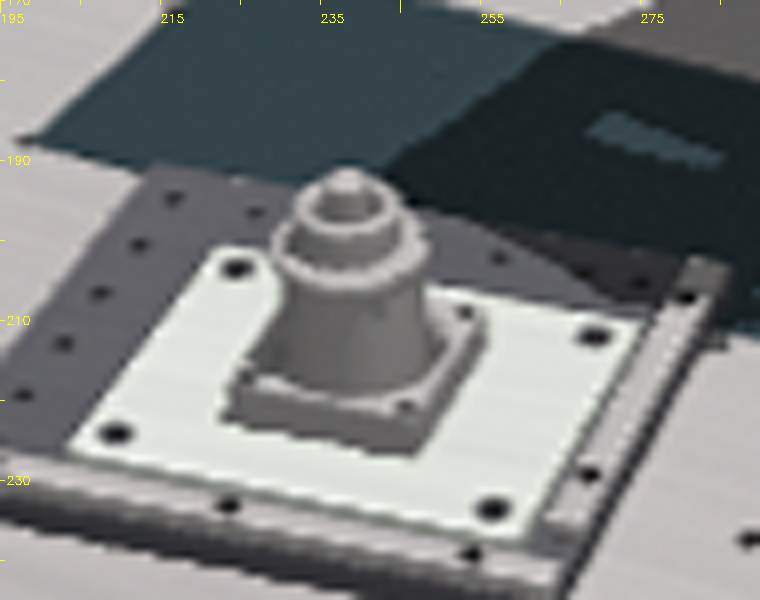

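View pics/t22b.png

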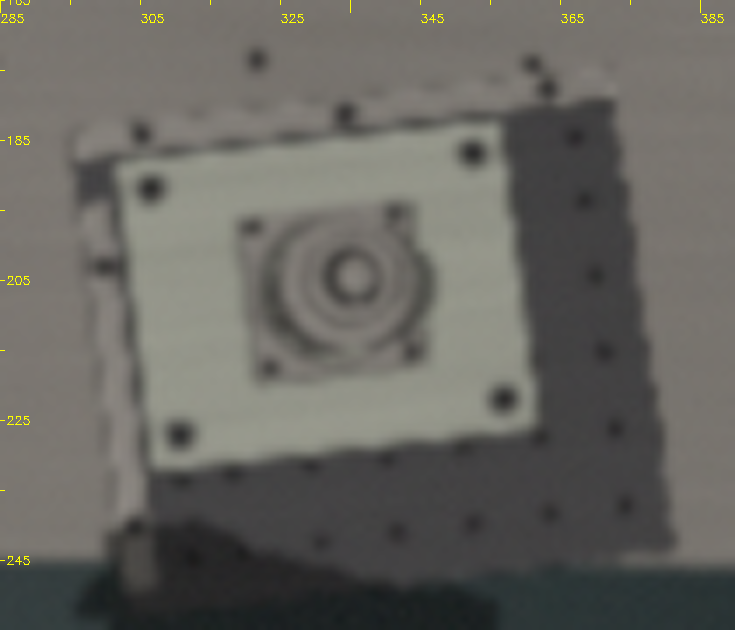

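View pics/scene22.png

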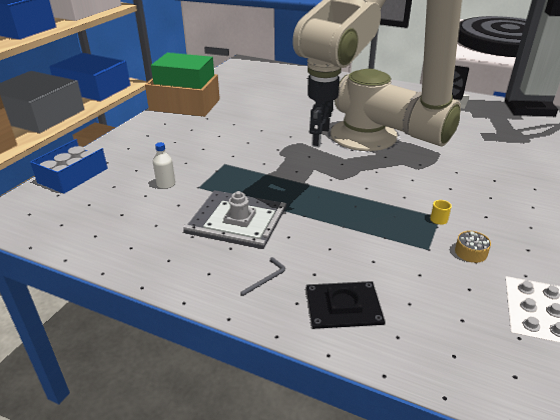

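The cap's hub top is at scene (238.2,195.2), against (238.3,195.5) predicted for fully home, with the tube showing through its hole. The plate is square and close to both bars, the bystanders are where they were, and the arm is clear. Handing in.

```bash
python3 - <<'E'
from rig import env
print(env.close_job())
E
```

```text
the job is handed in; nothing more can be done
None
```

The solenoid is set up for welding and the job is handed in at about 40 s of the 96 s allowed; the hand-in gave no verdict.

- **Plate:** I set its robot-side edge on the bed at about 12° tilt, with contact shown by the vertical force rising from −6.8 N to +0.8 N. I then pivoted it flat into the corner of the stops. It is square by eye, with a visible gap of about 3–4 mm to both bars, and the stack's axis (can, coil tube, cap) is within 1 mm of the measured seat.
- **Can, coil and cap:** The can stands in the nest. The coil touched the can floor at the expected height (TCP 88.6 mm, predicted 88.5). The cap touched the rim at TCP 89.9 mm (predicted 89.5), so it is fully home, with the tube showing through its hole.
- **Final check:** Everything was released and the gripper was clear. In the last scene picture the tin, wash bottle and hex key stood where they were at the start.
- **Disagreements:** The two cameras differed by up to about 2 mm on object positions. On the +x stop bar the scene camera's view was about 3–4 mm off my fitted bed outline. Either way the plate stays within the centimetre. The coil's lower edge appeared about 1 px higher than predicted while carried, but its contact height was right. No check failed.

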